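# Sort the mixed beads and pendants into their bins

### The job

Sort the five glazed pieces in the white dish into the wooden bins: each piece goes into the bin whose glued-on sample has the same shape (coin, bar or barrel), whatever its colour. Set them down in the bins rather than dropping them from a height, as glaze chips; leave the two brass rings in the dish, and do not disturb the glue bottle or the jar.

Things in the scene. Friction and masses are not known exactly. Their poses are not given: they have to be found in the camera images.
- dish: white round dish, fixed to the bench, somewhere left or right of the middle: inner floor 6 mm above the bench, flat out to a radius of 108 mm; rim 26 mm above the bench, 252 mm across outside, inner radius 121 mm at the rim. Origin: centre of its underside.
- disc_a: coin pendant: a flat round disc 40 mm across, 11 mm thick, lying flat. Origin at its centre, z its axis. About 30 g (it may be 0.7 to 1.4 times that); glazed mauve (colour means nothing here). Starts on the dish floor at any angle, usually 20 to 50 mm clear of its neighbours. bar_b lies on top of it.
- disc_b: coin pendant: a flat round disc 40 mm across, 11 mm thick, lying flat. Origin at its centre, z its axis. About 30 g (it may be 0.7 to 1.4 times that); glazed blue (colour means nothing here). Starts on the dish floor at any angle, usually 20 to 50 mm clear of its neighbours.
- bar_a: stick pendant: a plain rectangular bar 46 mm long (its x), 14 mm wide (y), 12 mm high (z), lying flat. Origin at its centre. About 18 g (it may be 0.7 to 1.4 times that); glazed blue (colour means nothing here). Starts on the dish floor at any angle, usually 20 to 50 mm clear of its neighbours.
- bar_b: stick pendant: a plain rectangular bar 46 mm long (its x), 14 mm wide (y), 12 mm high (z), lying flat. Origin at its centre. About 18 g (it may be 0.7 to 1.4 times that); glazed mauve (colour means nothing here). Starts lying flat on top of disc_a, its middle within 9 mm of the disc's centre, at any angle.
- barrel_a: eight-sided barrel bead, 34 mm long (its x axis, horizontal) and 24 mm across flats (y and z), lying on a flat. Origin at its centre. About 34 g (it may be 0.7 to 1.4 times that); glazed mauve (colour means nothing here). Starts on the dish floor at any angle, usually 20 to 50 mm clear of its neighbours.
- bin_disc: fixed open wooden bin for disc pieces: a pearl-white coin pendant is glued as a sample on the solid 34 mm deep tab on its far (+x) side, flush with the rim (sample top 39 mm above the origin). Well 96 mm (x) by 90 mm (y) inside, walls 4 mm; inner floor 4 mm and rim 28 mm above the origin, which is the centre of the well's underside. Turned at most 0.2 rad.
- bin_bar: fixed open wooden bin for bar pieces: a pearl-white stick pendant is glued as a sample on the solid 34 mm deep tab on its far (+x) side, flush with the rim (sample top 40 mm above the origin). Well 96 mm (x) by 90 mm (y) inside, walls 4 mm; inner floor 4 mm and rim 28 mm above the origin, which is the centre of the well's underside. Turned at most 0.2 rad.
- bin_barrel: fixed open wooden bin for barrel pieces: a pearl-white barrel bead is glued as a sample on the solid 34 mm deep tab on its far (+x) side, flush with the rim (sample top 52 mm above the origin). Well 96 mm (x) by 90 mm (y) inside, walls 4 mm; inner floor 4 mm and rim 28 mm above the origin, which is the centre of the well's underside. Turned at most 0.2 rad.
- mat: fixed cork mat, 180 by 360 by 4 mm, across the bench from the dish. The three bins stand on it in a row along its y, 115 mm apart, in any order. Origin: centre of its underside.
- ring_a: loose brass jump ring, 34 mm outside, 22 mm inside, 8 mm high, in the dish among the pieces: not one of the three kinds, it stays in the dish. Origin: centre of its underside.
- ring_b: loose brass jump ring, 34 mm outside, 22 mm inside, 8 mm high, in the dish among the pieces: not one of the three kinds, it stays in the dish. Origin: centre of its underside.
- glue: loose white glue bottle, 42 mm across, 115 mm tall, standing on the bench between the dish and the bins; not to be disturbed. Origin: centre of its underside.
- jar: loose glass jar with metal lid, 64 mm across, 75 mm tall, on the far side of the bench; not to be disturbed. Origin: centre of its underside.
Not all that is in view belongs to the job. Leave any red or turquoise look-alike of the bar_a alone. Leave any green look-alike of the bar_b alone.

How it is judged:
By the outcome, as a careful person would: the job done as asked, in the order asked, and still so for the second after the job is handed in, with the robot touching nothing.
It also fails if it takes over 72 s, if anything falls off the work surface, if the arm or the gripper's body presses on something with over 40 N, if the wrist force passes 120 N, or if a joint passes its speed limit or range.

### The arm

A 6-joint arm with a two-finger parallel gripper is mounted at the origin on the work surface. World frame = base frame: x ahead of the robot, y to its left, z up, the work surface at z = 0. Lengths are in m, angles in rad, forces in N, time in s.
With the tool pointing down it reaches from about 0.225 to 0.875 m from the base axis. Payload 3.4 kg.
Tool frame: the origin (TCP) lies at the very end of the fingers, on their centre line; the grasp point (between the pads) lies 19 mm behind it (manip.pinch_z is the distance from the TCP to the grasp point, in m); z points along the fingers, y is the line along which they close (so a half turn about z gives the same grasp; the last joint's range is limited). The gripper opens to 85 mm and grips with 20 to 120 N. Pads are 22 mm wide; open, the fingers measure 114 mm over their backs; the gripper's body (76 mm by 85 mm) begins 54 mm behind the grasp point. The pads swing forward as they close: fully open they stand 13 mm farther back than shut.
Start: joints at [-1.413, 0.276, 1.505, -0, 1.361, -0.121], TCP at [0.158, -0.553, 0.231] pointing down, gripper open.
Joint ranges: [-2.89, 2.89], [-0.75, 2.08], [0.22, 2.7], [-1.18, 4.32], [0.11, 2.71], [-2.7, 2.7]. Speed limits (rad/s): [2.57, 2.57, 3.14, 3.14, 3.14, 3.14].

### API

Orientations are given as a unit quaternion [x, y, z, w].
In Python, from bench import manip gives the robot as it stands. The module is installed in compiled form; this text tells all that it offers.
- The arm moves only by the tool step_arm, never from a script. Its argument "plan" is a list of rows, each an object with "linear": the shift along the tool's x, y, z in m, a list of three; "twist": the turn, a rotation vector about the tool's x, y, z in degrees, a list of three; "fingers": the closure, from -1 (fully open) to 1 (shut). In form: [{"linear": [x, y, z], "twist": [wx, wy, wz], "fingers": fingers}, ...]. A call has 1 to 5 rows; each row is the pose to reach, as a shift and turn from the pose commanded when the call began, along the tool's axes at that moment; what a row does not reach only later rows make up. A row lasts 1/10 s, in which the tool goes at most 50 mm and 8.59 degrees, less where a joint would pass 70% of its speed; a pose out of reach is approached as far as the arm can. A call with a gripper value outside its range is refused whole. The fingers move at their own pace and stop on an object; the grip force is fixed at half the most. Time passes only in rows, so rows that repeat a pose let the fingers close. It gives the time, the measured TCP pose, the force, the opening and the grip force at its end, in the units of the state.
- manip.state(): the state, without advancing time (a new reading comes with each control period).
- manip.get_image(name): name is "side" or "top" or "wrist"; returns the picture (400x640x3 uint8, blue, green, red); there is no depth.
- manip.camera_model(name): a dict with "K" (3x3 intrinsics, pixels), "R" (3x3) and "t" (3): a world point X has camera coordinates R X + t; the wrist camera has in their place "hand_eye" (4x4, takes a point from camera to tool coordinates, whose origin is the TCP and whose axes are the flange's). Camera axes: x right, y down, z forward; pixel columns grow to the right and rows downward; lengths in m; the calibration is good to about 2 mm. A picture is of the moment at which its call begins: read the wrist's pose just before it. camera_model takes no time and is no camera call.
- manip.sign_off(): hands the job in; it is judged then, once.
The state is a dict: "time": time; "joints": joint angles; "dq": joint speeds; "joint_efforts": joint torques, N m; "tool_pos": TCP position; "eef_rot": TCP orientation; "wrist_force": force on the tool from outside, world axes, zero at the start; "ft_torque": the same for the moment, N m; "gripper_width": finger opening in m; "finger_force": force on a finger pad.
Only numpy, scipy, OpenCV 4.12 (cv2) and the standard library are available. Lean on these libraries where they do the work, as an engineer would, in place of code of your own. Each camera call takes 0.05 s, during which the arm holds its last target. There are 200 camera calls.

## Working session

There is one attempt and no reset: what is moved stays moved. The work goes in short steps, Python scripts to look and compute and a tool call to move; the robot and the scene stay as the last step left them, time stands still between calls to the robot, and variables do not carry over. Pictures are saved under pics/ and viewed, at most 10 in all, crops included, and the job is handed in when it is done.

Besides the shell and the picture viewer there is one more tool, called after "Request:" in YAML: its name, and indented under it one key for each argument. step_arm: Moves the arm, as the interface text tells. Its arguments: {"type":"object","properties":{"plan":{"type":"array","items":{"type":"object","properties":{"linear":{"type":"array","items":{"type":"number"}},"twist":{"type":"array","items":{"type":"number"}},"fingers":{"type":"number"}}}}},"required":["plan"]}

```bash
mkdir -p pics
python3 - <<'E'
from bench import manip
import cv2,json
s=manip.state();print(s)
for n in("top","side"):
    im=manip.get_image(n);cv2.imwrite(f"pics/{n}0.png",im)
for n in("top","side","wrist"):
    print(n,{k:v for k,v in manip.camera_model(n).items()})
print(manip.pinch_z)
E
```

```text
{'time': 0.0, 'joints': array([-1.41300129e+00,  2.76573402e-01,  1.50615333e+00, -7.83038473e-07,
        1.36071537e+00, -1.21000432e-01]), 'dq': array([-1.14063275e-04, -6.74259415e-05,  1.30996418e-03,  2.52311515e-04,
       -1.27916271e-03, -5.47046248e-04]), 'joint_efforts': array([ 7.57626203e-04, -4.16775405e+01, -2.45798081e+01, -2.57470074e-04,
        1.07770687e-02, -1.87559613e-05]), 'tool_pos': array([ 0.15814654, -0.55225574,  0.23044399]), 'eef_rot': array([ 9.90299424e-01,  1.38946738e-01, -1.73942314e-05, -9.24560109e-04]), 'wrist_force': array([0.58425333, 0.05701296, 0.34507738]), 'ft_torque': array([-0.01735493,  0.0093741 ,  0.070765  ]), 'finger_force': 0.0, 'gripper_width': 0.08554604133925771}
top {'K': array([[388.19906873,   0.        , 315.35680143],
       [  0.        , 388.19906873, 196.85201144],
       [  0.        ,   0.        ,   1.        ]]), 'R': array([[-0.01326665, -0.99979621,  0.01521632],
       [-0.99738824,  0.01215112, -0.07119723],
       [ 0.07099782, -0.01612113, -0.99734619]]), 't': array([-0.02414676,  0.56482102,  1.01688743])}
si
[... 195 characters left out ...]
801915, -0.00109449],
       [-0.28678407, -0.47178459, -0.83377107],
       [ 0.43139302,  0.71349524, -0.55210923]]), 't': array([-0.48330044,  0.17656963,  0.71697644])}
wrist {'K': array([[283.88251986,   0.        , 317.34517226],
       [  0.        , 283.88251986, 202.67931017],
       [  0.        ,   0.        ,   1.        ]]), 'hand_eye': array([[-9.13975331e-04, -9.45195008e-01, -3.26505071e-01,
         8.36005184e-02],
       [ 9.99998058e-01, -2.93752926e-04, -1.94888169e-03,
        -1.22527358e-05],
       [ 1.74616143e-03, -3.26506218e-01,  9.45193441e-01,
        -1.42365384e-01],
       [ 0.00000000e+00,  0.00000000e+00,  0.00000000e+00,
         1.00000000e+00]])}
0.0187
```

View pics/top0.png

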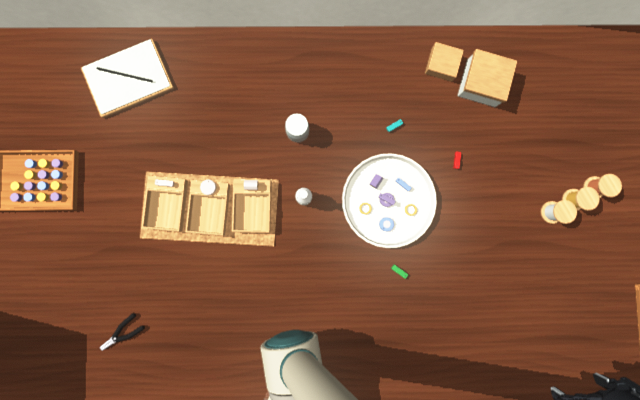

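View pics/side0.png

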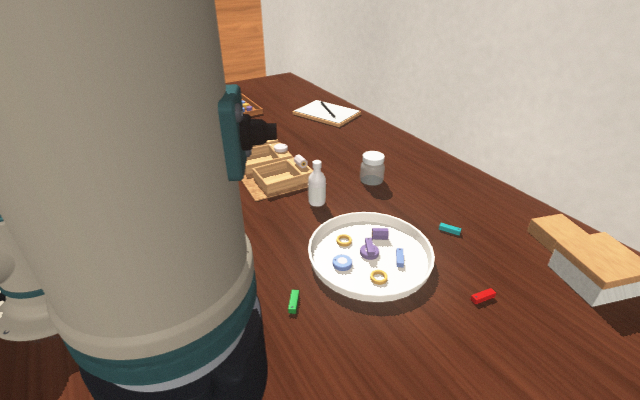

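The top view shows the dish at about (390,200) holding, from the top, the barrel (376,181), blue bar (404,185), mauve bar on mauve coin (387,200), blue coin (387,225), and rings (366,210) and (411,210). The bins, left to right, have samples bar (164,183), coin (208,187) and barrel (250,184). The glue is at (304,197) and the jar at (297,128). The side view agrees.

```bash
cat > h.py <<'E'
from bench import manip
import numpy as np, cv2
from scipy.spatial.transform import Rotation as Ro
def cam(n,pose=None):
    m=manip.camera_model(n);K=np.array(m["K"])
    if n!="wrist": R=np.array(m["R"]);t=np.array(m["t"]);return K,R,t
    T=np.eye(4);T[:3,:3]=Ro.from_quat(pose[1]).as_matrix();T[:3,3]=pose[0]
    W=np.linalg.inv(T@np.array(m["hand_eye"]));return K,W[:3,:3],W[:3,3]
def ray(c,uv):
    K,R,t=c;d=R.T@np.linalg.solve(K,[uv[0],uv[1],1.]);return -R.T@t,d
def onz(c,uv,z):
    o,d=ray(c,uv);return o+d*(z-o[2])/d[2]
def tri(c1,p1,c2,p2):
    A=[];b=[]
    for c,p in((c1,p1),(c2,p2)):
        o,d=ray(c,p);d/=np.linalg.norm(d);P=np.eye(3)-np.outer(d,d);A.append(P);b.append(P@o)
    return np.linalg.lstsq(np.vstack(A),np.hstack(b),rcond=None)[0]
def pose():
    s=manip.state();return np.array(s["tool_pos"]),np.array(s["eef_rot"])
def delta(pos,target): # in tool axes
    return Ro.from_quat(pos[1]).inv().apply(np.array(target)-pos[0])
E
python3 - <<'E'
from h import *
c=cam("top")
for n,p,z in [("dish",(390,200),.026),("barrel",(376,181),.03),("bar_a",(404,185),.018),("disc_a",(387,200),.02),("disc_b",(387,225),.017),("bbar",(163,210),.02),("bdisc",(208,215),.02),("bbarrel",(252,213),.02),("glue",(304,197),.115),("jar",(297,128),.075)]:
    print(n,onz(c,p,z).round(3))
s=cam("side")
for n,a,b in [("barrel",(376,181),(380,233)),("bar_a",(404,185),(400,257)),("bar_b",(387,199),(369,245)),("disc_b",(387,225),(342,261))]:print(n,tri(c,a,s,b).round(3))
p=pose();R=Ro.from_quat(p[1]).as_matrix();print(R.round(3))
print(delta(p,[.44,-.2,.35]))
a=cv2.imread("pics/top0.png")
x=cv2.resize(a[150:250,340:440],None,fx=4,fy=4,interpolation=cv2.INTER_CUBIC);y=cv2.resize(a[160:260,135:285][:100],None,fx=2.6,fy=2.6,interpolation=cv2.INTER_CUBIC)
E
```

```text
dish [ 0.553 -0.23   0.026]
barrel [ 0.604 -0.193  0.03 ]
bar_a [ 0.594 -0.271  0.018]
disc_a [ 0.554 -0.223  0.02 ]
disc_b [ 0.487 -0.222  0.017]
bbar [0.534 0.373 0.02 ]
bdisc [0.52  0.254 0.02 ]
bbarrel [0.524 0.138 0.02 ]
glue [ 0.558 -0.002  0.115]
jar [0.738 0.014 0.075]
barrel [ 0.606 -0.196  0.018]
bar_a [ 0.595 -0.272  0.014]
bar_b [ 0.556 -0.222  0.026]
disc_b [ 0.488 -0.223  0.015]
[[ 0.961  0.275 -0.   ]
 [ 0.275 -0.961  0.002]
 [ 0.    -0.002 -1.   ]]
[ 0.36792851 -0.26138696 -0.11897769]
```

Run:
```python
from h import *
print(delta(pose(),[.586,-.216,.22]))
```

```text
[ 0.50386184 -0.2056158   0.01095964]
```

Request:
step_arm:
  plan:
    - {"linear": [0.25, -0.1, 0.0], "twist": [0, 0, 0], "fingers": -1}
    - {"linear": [0.25, -0.1, 0.0], "twist": [0, 0, 0], "fingers": -1}
    - {"linear": [0.25, -0.1, 0.0], "twist": [0, 0, 0], "fingers": -1}
    - {"linear": [0.25, -0.1, 0.0], "twist": [0, 0, 0], "fingers": -1}
    - {"linear": [0.25, -0.1, 0.0], "twist": [0, 0, 0], "fingers": -1}

```text
time: 0.6
tool_pos: [0.357, -0.3981, 0.231]
eef_rot: [0.99, 0.139, -0.0, -0.0]
wrist_force: [0.1, -0.3, 0.9]
gripper_width: 0.0858
finger_force: 0.0
```

Request:
step_arm:
  plan:
    - {"linear": [0.25, -0.105, 0.01], "twist": [0, 0, 0], "fingers": -1}
    - {"linear": [0.25, -0.105, 0.01], "twist": [0, 0, 0], "fingers": -1}
    - {"linear": [0.25, -0.105, 0.01], "twist": [0, 0, 0], "fingers": -1}
    - {"linear": [0.25, -0.105, 0.01], "twist": [0, 0, 0], "fingers": -1}
    - {"linear": [0.25, -0.105, 0.01], "twist": [0, 0, 0], "fingers": -1}

```text
time: 1.1
tool_pos: [0.5518, -0.2416, 0.2217]
eef_rot: [0.99, 0.139, -0.0, -0.0]
wrist_force: [0.8, -1.8, 0.0]
gripper_width: 0.0855
finger_force: 0.0
```

Run:
```python
from h import *
for i in range(3): manip.get_image("wrist")
p=pose();im=manip.get_image("wrist");cv2.imwrite("pics/w1.png",im);np.savez("w1.npz",p=p[0],q=p[1]);print(p)
```

```text
(array([ 0.55235511, -0.24079079,  0.22102357]), array([ 9.89954839e-01,  1.41382038e-01, -4.25241895e-04, -5.95432384e-04]))
```

View pics/w1.png

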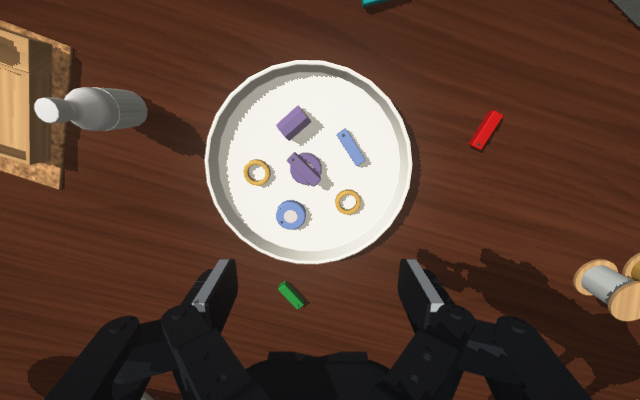

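Request:
step_arm:
  plan:
    - {"linear": [0.05, -0.05, 0.0], "twist": [0, 0, 0], "fingers": -1}
    - {"linear": [0.06, -0.08, 0.0], "twist": [0, 0, 0], "fingers": -1}
    - {"linear": [0.06, -0.08, 0.0], "twist": [0, 0, 0], "fingers": -1}
    - {"linear": [0.06, -0.08, 0.0], "twist": [0, 0, 0], "fingers": -1}
    - {"linear": [0.06, -0.08, 0.0], "twist": [0, 0, 0], "fingers": -1}

```text
time: 1.8
tool_pos: [0.5855, -0.1515, 0.2221]
eef_rot: [0.99, 0.138, -0.0, 0.001]
wrist_force: [0.2, -1.4, -0.2]
gripper_width: 0.0854
finger_force: 0.0
```

Run:
```python
from h import *
manip.get_image("wrist")
p=pose();im=manip.get_image("wrist");cv2.imwrite("pics/w2.png",im);np.savez("w2.npz",p=p[0],q=p[1]);print(p)
```

```text
(array([ 0.58554306, -0.15172308,  0.22213106]), array([ 9.90447656e-01,  1.37888364e-01, -2.36740243e-04,  4.28338812e-04]))
```

View pics/w2.png

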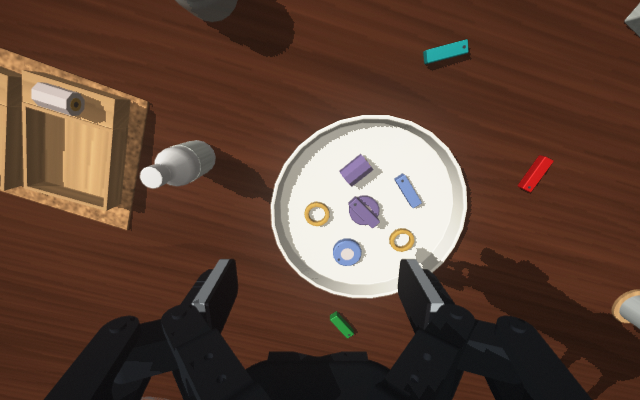

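Run:
```python
from h import *
c={}
for k,box in(("w1",(215,320,225,390)),("w2",(285,130,285,455))):
    im=cv2.imread(f"pics/{k}.png");z=np.load(k+".npz");c[k]=cam("wrist",(z["p"],z["q"]))
    hsv=cv2.cvtColor(im,cv2.COLOR_BGR2HSV);h,s,v=cv2.split(hsv)
    for nm,lo,hi in(("blue",100,118),("mauve",120,150)):
        m=((h>=lo)&(h<=hi)&(s>60)).astype(np.uint8)
        m[:90]=0;m[260:]=0;m[:,:200]=0;m[:,460:]=0
        n,l,st,ce=cv2.connectedComponentsWithStats(m)
        for i in range(1,n):
            if st[i,4]>60:
                pts=np.argwhere(l==i)[:,::-1].astype(np.float32)
                print(k,nm,st[i],ce[i].round(1),[np.round(x,1) for x in cv2.minAreaRect(pts)])
a=cv2.imread("pics/w1.png")[95:235,240:375];b=cv2.imread("pics/w2.png")[145:270,295:425]
f=lambda x,r:cv2.resize(x,None,fx=r,fy=r,interpolation=cv2.INTER_CUBIC)
A=f(a[40:105,30:95],6);B=f(b[35:95,35:100],6)
C=np.zeros((600,800,3),np.uint8);C[:390,:390]=A;C[:360,400:790]=B
C[395:595,:195]=f(a[10:60,30:79],4)[:200,:195];C[395:595,200:400]=f(a[25:75,90:140],4)[:200,:200] if a.shape[1]>=140 else 0
C[395:595,400:600]=f(a[100:140,25:65],5)
cv2.imwrite("pics/crop1.png",C)
```

```text
w1 blue [337 129  28  37 410] [350.8 147. ] [array([350.7, 146.9]), array([37.4, 11.2]), np.float64(58.0)]
w1 blue [276 201  29  28 502] [290.3 214.2] [array([290. , 214.5]), array([27., 28.]), np.float64(90.0)]
w1 mauve [277 107  30  29 418] [291.1 121.1] [array([291.1, 121.1]), array([14.4, 29.4]), np.float64(48.0)]
w1 mauve [287 153  33  33 524] [302.  171.3] [array([300.8, 172.2]), array([36.8, 17.7]), np.float64(45.0)]
w1 mauve [301 154  20  20 159] [312.1 161. ] [array([312.8, 160.8]), array([26.2,  8.5]), np.float64(45.0)]
w2 blue [395 174  26  34 390] [407.7 190.4] [array([407.6, 190.3]), array([34.8, 11.3]), np.float64(59.0)]
w2 blue [333 239  28  21 369] [346.3 248.7] [array([346.5, 249. ]), array([20., 27.]), np.float64(90.0)]
w2 mauve [340 155  30  29 439] [354.6 168.9] [array([354.7, 169. ]), array([16.1, 27.6]), np.float64(51.3)]
w2 mauve [349 197  30  31 487] [361.4 213.7] [array([360.8, 215.3]), array([33.9, 17.7]), np.float64(45.0)]
w2 mauve [359 197  20  18 155] [370.1 203.5] [array([370.3, 203.3]), array([24.7,  8.5]), np.float64(45.0)]
```

View pics/crop1.png

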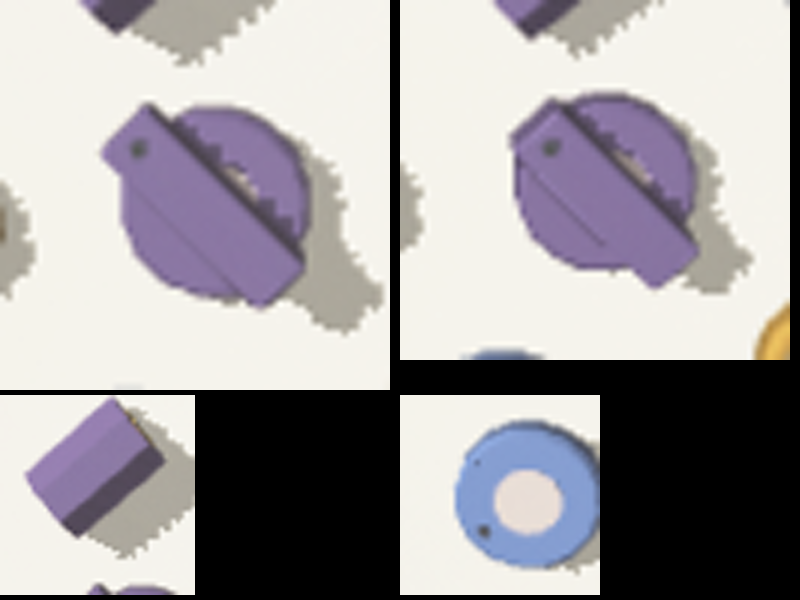

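The crop shows the mauve bar lying across the mauve coin. Its top face runs from (291,156) to (317,182) in w1 and is centred at about (303.5,168.8) in w1 and (364.4,212.8) in w2. The barrel and the blue coin both lie free.

Run:
```python
from h import *
c={}
for k in("w1","w2"):
    z=np.load(k+".npz");c[k]=cam("wrist",(z["p"],z["q"]))
for n,a,b in [("bar_b",(303.5,168.8),(364.4,212.8)),("bar_a",(350.8,147),(407.7,190.4)),("disc_b",(290.7,215.5),(347.5,252)),("barrel",(291.1,121.1),(354.6,168.9)),("ring1",(257,173),(317,214)),("ring2",(348,202),(402,240)),("dish",(308.5,162),(369,206))]:
    print(n,tri(c["w1"],a,c["w2"],b).round(4))
A=lambda u,v:((u+.5)/6-.5+270,(v+.5)/6-.5+135)
e1,e2=onz(c["w1"],A(124.5,127.5),.029),onz(c["w1"],A(283,283),.029);d=e2-e1
print("bar_b w1",(e1+e2)/2,np.hypot(*d[:2]),np.degrees(np.arctan2(d[1],d[0])))
print("disc_a",onz(c["w1"],(305.4,168.4),.017))
for k,p,ang in(("w1",(350.8,147),58),("w2",(407.7,190.4),59)):
    v=np.array([np.cos(np.radians(ang)),np.sin(np.radians(ang))])*15
    d=onz(c[k],p+v,.018)-onz(c[k],p-v,.018);print("bar_a",k,onz(c[k],p,.018).round(4),np.degrees(np.arctan2(d[1],d[0])))
F=lambda u,v:((u+.5)/4-.5+270,(v-395+.5)/4-.5+105)
d=onz(c["w1"],F(110,398),.02)-onz(c["w1"],F(25,475),.02);print("barrel ang",np.degrees(np.arctan2(d[1],d[0])),np.hypot(*d[:2]))
print("barrel",onz(c["w1"],(291.1,121.1),.027),onz(c["w2"],(354.6,168.9),.027),onz(c["w1"],(293.1,122.6),.018))
R=Ro.from_quat(pose()[1]).as_matrix();print("toolx",np.degrees(np.arctan2(R[1,0],R[0,0])),manip.state()["joints"])
for n,p in [("g1",(290,185)),]:pass
# bins from w2: sample etc
for n,p,z in [("bb c1",(27,75),.032),("c2",(127,100),.032),("c3",(106,212),.032),("c4",(0,188),.032),("glue",(190,160),.07)]:print(n,onz(c["w2"],p,z).round(3))
```

```text
bar_b [ 0.5579 -0.2209  0.0298]
bar_a [ 0.5965 -0.2697  0.0115]
disc_b [ 0.4895 -0.2217  0.0129]
barrel [ 0.6066 -0.1925  0.0228]
ring1 [ 0.5318 -0.1658  0.0093]
ring2 [ 0.5276 -0.2889  0.0111]
dish [ 0.5668 -0.2245  0.0259]
bar_b w1 [ 0.55775276 -0.22130053  0.029     ] 0.04429713815399836 -119.14533931993036
disc_a [ 0.55634894 -0.22321616  0.017     ]
bar_a w1 [ 0.5971 -0.2688  0.018 ] -130.0105566954799
bar_a w2 [ 0.5978 -0.2671  0.018 ] -129.97226388856902
barrel ang -33.76635111622896 0.033100307185552624
barrel [ 0.60682872 -0.19282195  0.027     ] [ 0.60735863 -0.19177497  0.027     ] [ 0.60514959 -0.19483767  0.018     ]
toolx 15.838617006987732 [-3.67970640e-01  3.26017848e-01  1.45431489e+00 -7.93302847e-04
  1.36113295e+00  9.26554606e-01]
bb c1 [0.61  0.18  0.032]
c2 [0.613 0.075 0.032]
c3 [0.471 0.092 0.032]
c4 [0.468 0.218 0.032]
glue [ 0.577 -0.016  0.07 ]
```

```bash
cat >> h.py <<'E'
def go(target,yaw,show=True): # linear (tool axes) and twist z (deg) to reach target with tool x at yaw deg
    p=pose();R=Ro.from_quat(p[1]).as_matrix();y0=np.degrees(np.arctan2(R[1,0],R[0,0]))
    tgt=Ro.from_euler("z",yaw,degrees=True)*Ro.from_quat([1,0,0,0])
    rv=(Ro.from_quat(p[1]).inv()*tgt).as_rotvec(degrees=True)
    print("lin",delta(p,target).round(4),"twist",rv.round(2),"pos",p[0].round(4),"yaw",y0.round(1))
E
python3 -c "
from h import *
go([.5578,-.2211,.08],60.9)"
```

```text
lin [-0.0457  0.059   0.1422] twist [ 3.000e-02  4.000e-02 -4.506e+01] pos [ 0.5857 -0.1517  0.2222] yaw 15.8
```

Request:
step_arm:
  plan:
    - {"linear": [-0.0457, 0.059, 0.1], "twist": [0, 0, -42], "fingers": 0.0}
    - {"linear": [-0.0457, 0.059, 0.1], "twist": [0, 0, -42], "fingers": 0.0}
    - {"linear": [-0.0457, 0.059, 0.1], "twist": [0, 0, -42], "fingers": 0.0}
    - {"linear": [-0.0457, 0.059, 0.1], "twist": [0, 0, -42], "fingers": 0.0}
    - {"linear": [-0.0457, 0.059, 0.1], "twist": [0, 0, -42], "fingers": 0.0}

```text
time: 2.4
tool_pos: [0.5571, -0.2212, 0.1208]
eef_rot: [0.874, 0.486, -0.001, -0.001]
wrist_force: [0.1, -0.4, 1.1]
gripper_width: 0.0427
finger_force: 0.0
```

Request:
step_arm:
  plan:
    - {"linear": [0, 0, 0.04], "twist": [0, 0, -3], "fingers": 0.0}
    - {"linear": [0, 0, 0.04], "twist": [0, 0, -3], "fingers": 0.0}
    - {"linear": [0, 0, 0.04], "twist": [0, 0, -3], "fingers": 0.0}

```text
time: 2.7
tool_pos: [0.5576, -0.2199, 0.0817]
eef_rot: [0.862, 0.506, -0.001, -0.001]
wrist_force: [-0.2, 0.4, 0.4]
gripper_width: 0.0428
finger_force: 0.0
```

Run:
```python
from h import *
go([.5578,-.2211,.021],60.9)
p=pose();im=manip.get_image("wrist");cv2.imwrite("pics/w3.png",im);np.savez("w3.npz",p=p[0],q=p[1])
print(manip.state()["gripper_width"])
K,R,t=cam("wrist",p)
for P in([.5578,-.2211,.029],[.5563,-.223,.017]):
    q=K@(R@np.array(P)+t);print(q[:2]/q[2])
```

```text
lin [-0.001   0.0009  0.0607] twist [-0.13  0.02 -0.08] pos [ 0.5576 -0.2199  0.0817] yaw 60.8
0.0424197376832322
[319.50389186 225.04213313]
[318.96517051 221.74875347]
```

View pics/w3.png

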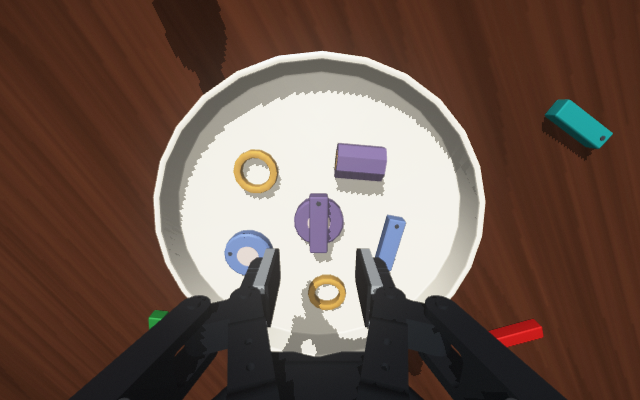

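The wrist view shows the mauve bar upright in the frame at (318,223), midway between the finger tips, with the coin under it at (319,221). I'll descend and grip.

Request:
step_arm:
  plan:
    - {"linear": [-0.001, 0.001, 0.04], "twist": [0, 0, 0], "fingers": 0.0}
    - {"linear": [-0.001, 0.001, 0.06], "twist": [0, 0, 0], "fingers": 0.0}
    - {"linear": [-0.001, 0.001, 0.061], "twist": [0, 0, 0], "fingers": 0.0}
    - {"linear": [-0.001, 0.001, 0.061], "twist": [0, 0, 0], "fingers": 0.3}
    - {"linear": [-0.001, 0.001, 0.061], "twist": [0, 0, 0], "fingers": 1}

```text
time: 3.25
tool_pos: [0.5606, -0.2214, 0.0232]
eef_rot: [0.862, 0.507, 0.001, 0.002]
wrist_force: [-0.4, 0.3, 0.2]
gripper_width: 0.0162
finger_force: 0.0
```

Request:
step_arm:
  plan:
    - {"linear": [0, 0, 0], "twist": [0, 0, 0], "fingers": 1}
    - {"linear": [0, 0, 0], "twist": [0, 0, 0], "fingers": 1}
    - {"linear": [0, 0, 0], "twist": [0, 0, 0], "fingers": 1}
    - {"linear": [0, 0, 0], "twist": [0, 0, 0], "fingers": 1}

```text
time: 3.65
tool_pos: [0.5606, -0.2214, 0.0234]
eef_rot: [0.862, 0.507, 0.001, 0.002]
wrist_force: [-1.4, 0.3, 6.0]
gripper_width: 0.0113
finger_force: 60.3
```

Request:
step_arm:
  plan:
    - {"linear": [0, 0, -0.02], "twist": [0, 0, 0], "fingers": 1}
    - {"linear": [0, 0, -0.06], "twist": [0, 0, 0], "fingers": 1}
    - {"linear": [0, 0, -0.1], "twist": [0, 0, 0], "fingers": 1}
    - {"linear": [0, 0, -0.15], "twist": [0, 0, 0], "fingers": 1}
    - {"linear": [0, 0, -0.17], "twist": [0, 0, 0], "fingers": 1}

```text
time: 4.15
tool_pos: [0.5612, -0.2216, 0.1972]
eef_rot: [0.862, 0.507, 0.002, 0.004]
wrist_force: [0.2, -0.7, -0.7]
gripper_width: 0.0114
finger_force: 59.5
```

Run:
```python
from h import *
p=pose();im=manip.get_image("wrist");cv2.imwrite("pics/w4.png",im);np.savez("w4.npz",p=p[0],q=p[1])
t=manip.get_image("top");cv2.imwrite("pics/top1.png",t)
s=manip.state();print(s["gripper_width"],s["finger_force"],s["wrist_force"],p[0])
go([.524,.138,.20],0)
# reference views of the bins from the (arm-free) first top picture
f=lambda x,r:cv2.resize(x,None,fx=r,fy=r,interpolation=cv2.INTER_CUBIC)
C=np.zeros((600,800,3),np.uint8);C[:310,:800]=f(cv2.imread("pics/top0.png")[168:250,135:285],5.33)[:310,:800]
w=im[60:340,130:500];C[310:600,:383]=cv2.resize(w,(383,290),interpolation=cv2.INTER_AREA)
C[310:600,400:790]=f(im[250:395,220:415],2)[:290,:390]
cv2.imwrite("pics/crop2.png",C)
```

```text
0.011602060617324434 59.477614760398865 [ 0.12030336  0.07155667 -0.95429064] [ 0.56123953 -0.2215927   0.1971525 ]
lin [ 0.2964 -0.207  -0.0059] twist [ 0.51 -0.31 60.98] pos [ 0.5613 -0.2216  0.1962] yaw 61.0
```

View pics/crop2.png

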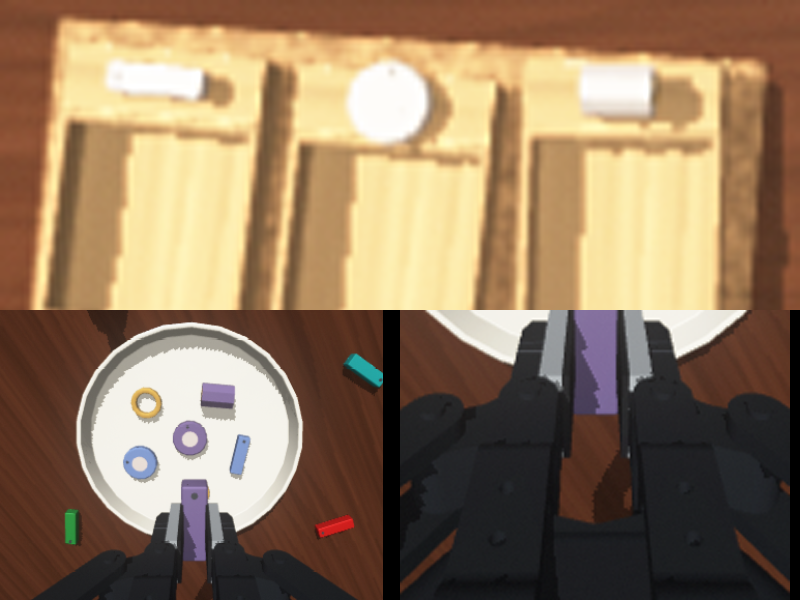

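The bar is held squarely between the pads. The sample order is confirmed as bar (y≈0.37), coin (0.25), barrel (0.14). Next I'll carry the bar over the bins and measure them with the wrist camera.

Request:
step_arm:
  plan:
    - {"linear": [0.19, -0.112, -0.05], "twist": [0, 0, 0], "fingers": 1}
    - {"linear": [0.19, -0.112, -0.05], "twist": [0, 0, 0], "fingers": 1}
    - {"linear": [0.19, -0.112, -0.05], "twist": [0, 0, 0], "fingers": 1}
    - {"linear": [0.19, -0.112, -0.05], "twist": [0, 0, 0], "fingers": 1}
    - {"linear": [0.19, -0.112, -0.05], "twist": [0, 0, 0], "fingers": 1}

```text
time: 4.75
tool_pos: [0.5521, 0.0036, 0.2407]
eef_rot: [0.861, 0.508, -0.0, -0.001]
wrist_force: [0.5, -1.0, -1.2]
gripper_width: 0.0117
finger_force: 59.5
```

Request:
step_arm:
  plan:
    - {"linear": [0.19, -0.112, -0.054], "twist": [0, 0, -29], "fingers": 1}
    - {"linear": [0.19, -0.112, -0.054], "twist": [0, 0, -29], "fingers": 1}
    - {"linear": [0.19, -0.112, -0.054], "twist": [0, 0, -29], "fingers": 1}
    - {"linear": [0.19, -0.112, -0.054], "twist": [0, 0, -29], "fingers": 1}
    - {"linear": [0.19, -0.112, -0.054], "twist": [0, 0, -29], "fingers": 1}

```text
time: 5.25
tool_pos: [0.5466, 0.2241, 0.2945]
eef_rot: [0.706, 0.708, 0.0, -0.001]
wrist_force: [0.3, -0.9, -0.3]
gripper_width: 0.0116
finger_force: 59.5
```

Run:
```python
from h import *
for i in range(3):manip.get_image("wrist")
p=pose();im=manip.get_image("wrist");cv2.imwrite("pics/w5.png",im);np.savez("w5.npz",p=p[0],q=p[1])
print(manip.state()["gripper_width"],p)
cv2.imwrite("pics/w5c.png",cv2.resize(im[0:300,150:550],None,fx=2,fy=2,interpolation=cv2.INTER_CUBIC))
```

```text
0.011355084821875852 (array([0.54679356, 0.22191435, 0.29384206]), array([ 7.06142246e-01,  7.08069382e-01, -8.86550091e-04, -3.04844270e-04]))
```

View pics/w5c.png

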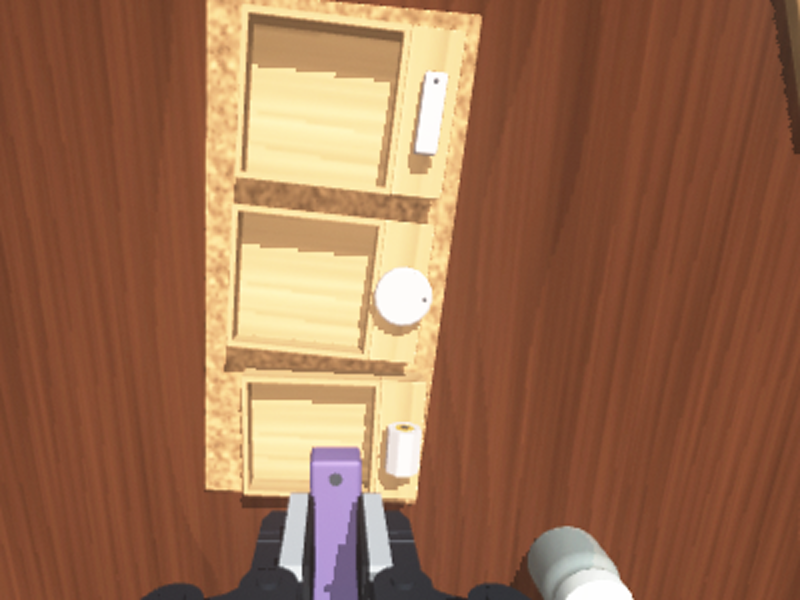

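The picture shows the three wells, from the top: bar with its inner rim corners at crop (250,18),(402,32),(388,188),(242,178), coin (239,210),(376,224),(366,352),(234,345), and barrel (248,383),(374,388),(371,495),(250,490). The held bar is at (335,500).

Run:
```python
from h import *
z=np.load("w5.npz");c=cam("wrist",(z["p"],z["q"]))
B={"bar":[(250,18),(402,32),(388,188),(242,178)],"disc":[(239,210),(376,224),(366,352),(234,345)],"barrel":[(248,383),(374,388),(371,495),(250,490)]}
for n,q in B.items():
    w=np.array([onz(c,(a/2+149.75,b/2-.25),.032) for a,b in q]);m=w.mean(0)
    dx=(w[1]-w[0]+w[2]-w[3])/2;dy=(w[0]-w[3]+w[1]-w[2])/2
    print(n,m.round(4),np.hypot(*dx[:2]).round(4),np.degrees(np.arctan2(dx[1],dx[0])).round(1),np.hypot(*dy[:2]).round(4),np.degrees(np.arctan2(dy[1],dy[0])).round(1))
# triangulate rim height using top0 + sample centres
tc=cam("top")
for n,a,b in[("sbar",(431,113),(153,79)),("sdisc",(404,296),(389,102)),("sbarrel",(403,450),(617,92))]:
    print(n,tri(c,(a[0]/2+149.75,a[1]/2-.25),tc,(b[0]/5.33+135,b[1]/5.33+168)).round(4))
```

```text
bar [0.5357 0.3683 0.032 ] 0.0951 -4.0 0.0904 85.2
disc [0.5233 0.2564 0.032 ] 0.0945 -4.2 0.091 85.7
barrel [0.5268 0.1386 0.032 ] 0.095 -2.3 0.0888 89.1
sbar [0.6044 0.3633 0.0436]
sdisc [0.5926 0.2499 0.0381]
sbarrel [0.5956 0.137  0.0457]
```

Request:
step_arm:
  plan:
    - {"linear": [0.148, -0.03, 0.19], "twist": [0, 0, 4.5], "fingers": 1}
    - {"linear": [0.148, -0.03, 0.19], "twist": [0, 0, 4.5], "fingers": 1}
    - {"linear": [0.148, -0.03, 0.19], "twist": [0, 0, 4.5], "fingers": 1}
    - {"linear": [0.148, -0.03, 0.19], "twist": [0, 0, 4.5], "fingers": 1}
    - {"linear": [0.148, -0.03, 0.19], "twist": [0, 0, 4.5], "fingers": 1}

```text
time: 5.95
tool_pos: [0.5165, 0.3672, 0.1019]
eef_rot: [0.735, 0.678, -0.002, -0.0]
wrist_force: [1.1, 0.4, 0.6]
gripper_width: 0.0113
finger_force: 59.5
```

Request:
step_arm:
  plan:
    - {"linear": [0, 0, 0.03], "twist": [0, 0, 0], "fingers": 1}
    - {"linear": [0, 0, 0.04], "twist": [0, 0, 0], "fingers": 1}
    - {"linear": [0, 0, 0.04], "twist": [0, 0, 0], "fingers": 1}

```text
time: 6.25
tool_pos: [0.5166, 0.3662, 0.0629]
eef_rot: [0.735, 0.678, -0.003, -0.0]
wrist_force: [-0.3, 0.1, 0.1]
gripper_width: 0.0118
finger_force: 59.5
```

```bash
python3 -c "
from h import *
go([.5167,.370,.018],85.5);print(manip.state()['wrist_force'])"
```

```text
lin [ 0.004  -0.0001  0.0449] twist [-0.23  0.2  -0.11] pos [0.5166 0.3662 0.0629] yaw 85.4
[-0.25393514  0.09006165  0.10001134]
```

Request:
step_arm:
  plan:
    - {"linear": [0.004, 0, 0.03], "twist": [0, 0, 0], "fingers": 1}
    - {"linear": [0.004, 0, 0.042], "twist": [0, 0, 0], "fingers": 1}
    - {"linear": [0.004, 0, 0.045], "twist": [0, 0, 0], "fingers": 1}
    - {"linear": [0.004, 0, 0.045], "twist": [0, 0, 0], "fingers": 1}

```text
time: 6.65
tool_pos: [0.5185, 0.3719, 0.0208]
eef_rot: [0.735, 0.678, 0.0, 0.0]
wrist_force: [-0.8, -0.7, 0.3]
gripper_width: 0.0121
finger_force: 59.5
```

Request:
step_arm:
  plan:
    - {"linear": [0, 0, 0.001], "twist": [0, 0, 0], "fingers": 1}
    - {"linear": [0, 0, 0.0015], "twist": [0, 0, 0], "fingers": 1}
    - {"linear": [0, 0, 0.0015], "twist": [0, 0, 0], "fingers": 1}

```text
time: 6.95
tool_pos: [0.5183, 0.3726, 0.0193]
eef_rot: [0.734, 0.679, 0.001, 0.0]
wrist_force: [0.3, -0.0, -0.4]
gripper_width: 0.0118
finger_force: 59.5
```

Request:
step_arm:
  plan:
    - {"linear": [0, 0, 0.002], "twist": [0, 0, 0], "fingers": 1}
    - {"linear": [0, 0, 0.003], "twist": [0, 0, 0], "fingers": 1}
    - {"linear": [0, 0, 0.003], "twist": [0, 0, 0], "fingers": 1}

```text
time: 7.25
tool_pos: [0.5177, 0.3723, 0.0153]
eef_rot: [0.734, 0.679, -0.0, -0.0]
wrist_force: [-0.5, -0.1, -0.3]
gripper_width: 0.0114
finger_force: 59.5
```

Request:
step_arm:
  plan:
    - {"linear": [0, 0, 0.0015], "twist": [0, 0, 0], "fingers": 1}
    - {"linear": [0, 0, 0.0015], "twist": [0, 0, 0], "fingers": 1}

```text
time: 7.45
tool_pos: [0.518, 0.3725, 0.0144]
eef_rot: [0.734, 0.679, 0.0, 0.0]
wrist_force: [-0.2, -0.2, 2.9]
gripper_width: 0.0118
finger_force: 59.8
```

Request:
step_arm:
  plan:
    - {"linear": [0, 0, 0], "twist": [0, 0, 0], "fingers": 0.5}
    - {"linear": [0, 0, 0], "twist": [0, 0, 0], "fingers": 0.5}
    - {"linear": [0, 0, 0], "twist": [0, 0, 0], "fingers": 0.5}
    - {"linear": [0, 0, -0.02], "twist": [0, 0, 0], "fingers": 0.5}
    - {"linear": [0, 0, -0.06], "twist": [0, 0, 0], "fingers": 0.5}

```text
time: 7.95
tool_pos: [0.5155, 0.3709, 0.0711]
eef_rot: [0.735, 0.679, -0.004, -0.001]
wrist_force: [-0.0, 0.6, 0.5]
gripper_width: 0.0214
finger_force: 0.0
```

Request:
step_arm:
  plan:
    - {"linear": [0, 0, -0.05], "twist": [0, 0, 0], "fingers": 0.0}
    - {"linear": [0, 0, -0.1], "twist": [0, 0, 0], "fingers": 0.0}
    - {"linear": [0, 0, -0.13], "twist": [0, 0, 0], "fingers": 0.0}
    - {"linear": [0, 0, -0.13], "twist": [0, 0, 0], "fingers": 0.0}

```text
time: 8.35
tool_pos: [0.5206, 0.374, 0.2101]
eef_rot: [0.734, 0.679, 0.006, 0.001]
wrist_force: [0.4, 0.8, -0.2]
gripper_width: 0.043
finger_force: 0.0
```

Run:
```python
from h import *
manip.get_image("wrist")
p=pose();im=manip.get_image("wrist");cv2.imwrite("pics/w6.png",im);c=cam("wrist",p)
def seg(im,c,zs):
    h,s,v=cv2.split(cv2.cvtColor(im,cv2.COLOR_BGR2HSV))
    for nm,lo,hi in(("blue",100,118),("mauve",120,150)):
        m=((h>=lo)&(h<=hi)&(s>60)).astype(np.uint8)
        n,l,st,ce=cv2.connectedComponentsWithStats(m)
        for i in range(1,n):
            if st[i,4]>80:print(nm,st[i],[onz(c,ce[i],z).round(3) for z in zs])
seg(im,c,[.02])
print(manip.state()["gripper_width"]);go([.597,-.2685,.20],50)
# accuracy: bar_a,disc_b in w3/w4
for k in("w3","w4"):
    z=np.load(k+".npz");print(k);seg(cv2.imread(f"pics/{k}.png"),cam("wrist",(z["p"],z["q"])),[.017])
```

```text
mauve [311 162  10  38 362] [array([0.517, 0.372, 0.02 ])]
0.04275625352800397
lin [-0.6327  0.1294  0.0043] twist [ 0.05 -0.05 35.47] pos [0.518  0.3724 0.2045] yaw 85.5
w3
blue [375 215  31  56 916] [array([ 0.599, -0.264,  0.017])]
blue [225 231  47  44 986] [array([ 0.492, -0.213,  0.017])]
mauve [ 337  144   49   30 1274] [array([ 0.608, -0.194,  0.017])]
mauve [ 295  194   33   59 1462] [array([ 0.552, -0.221,  0.017])]
mauve [328 200  15  41 391] [array([ 0.568, -0.227,  0.017])]
w4
blue [352 181  20  38 446] [array([ 0.597, -0.267,  0.017])]
blue [249 192  33  31 611] [array([ 0.492, -0.219,  0.017])]
mauve [325 131  31  19 495] [array([ 0.607, -0.193,  0.017])]
mauve [297 168  32  32 584] [array([ 0.556, -0.221,  0.017])]
mauve [ 305  224   25   78 1650] [array([ 0.509, -0.317,  0.017])]
```

Request:
step_arm:
  plan:
    - {"linear": [-0.24, 0.049, 0], "twist": [0, 0, 0], "fingers": 0.0}
    - {"linear": [-0.24, 0.049, 0], "twist": [0, 0, 0], "fingers": 0.0}
    - {"linear": [-0.24, 0.049, 0], "twist": [0, 0, 0], "fingers": 0.0}
    - {"linear": [-0.24, 0.049, 0], "twist": [0, 0, 0], "fingers": 0.0}
    - {"linear": [-0.24, 0.049, 0], "twist": [0, 0, 0], "fingers": 0.0}

```text
time: 8.95
tool_pos: [0.5464, 0.127, 0.2016]
eef_rot: [0.735, 0.679, -0.002, -0.001]
wrist_force: [0.4, 1.1, -0.5]
gripper_width: 0.0426
finger_force: 0.0
```

Request:
step_arm:
  plan:
    - {"linear": [-0.24, 0.049, 0], "twist": [0, 0, 0], "fingers": 0.0}
    - {"linear": [-0.24, 0.049, 0], "twist": [0, 0, 0], "fingers": 0.0}
    - {"linear": [-0.24, 0.049, 0], "twist": [0, 0, 0], "fingers": 0.0}
    - {"linear": [-0.24, 0.049, 0], "twist": [0, 0, 0], "fingers": 0.0}
    - {"linear": [-0.24, 0.049, 0], "twist": [0, 0, 0], "fingers": 0.0}

```text
time: 9.45
tool_pos: [0.5764, -0.1159, 0.2016]
eef_rot: [0.735, 0.678, -0.001, -0.002]
wrist_force: [0.1, 0.1, -0.2]
gripper_width: 0.0426
finger_force: 0.0
```

Request:
step_arm:
  plan:
    - {"linear": [-0.153, 0.031, 0.07], "twist": [0, 0, 35.5], "fingers": 0.0}
    - {"linear": [-0.153, 0.031, 0.07], "twist": [0, 0, 35.5], "fingers": 0.0}
    - {"linear": [-0.153, 0.031, 0.07], "twist": [0, 0, 35.5], "fingers": 0.0}
    - {"linear": [-0.153, 0.031, 0.07], "twist": [0, 0, 35.5], "fingers": 0.0}
    - {"linear": [-0.153, 0.031, 0.07], "twist": [0, 0, 35.5], "fingers": 0.0}

```text
time: 9.95
tool_pos: [0.5943, -0.2711, 0.1291]
eef_rot: [0.908, 0.42, -0.003, -0.003]
wrist_force: [-0.6, 0.9, 0.2]
gripper_width: 0.0428
finger_force: 0.0
```

```bash
cat >> h.py <<'E'
def seg(im,c,z,tag=None):
    h,s,v=cv2.split(cv2.cvtColor(im,cv2.COLOR_BGR2HSV))
    for nm,lo,hi in(("blue",100,118),("mauve",120,150)):
        m=((h>=lo)&(h<=hi)&(s>60)).astype(np.uint8)
        n,l,st,ce=cv2.connectedComponentsWithStats(m)
        for i in range(1,n):
            if st[i,4]>80:
                P=np.array([onz(c,q,z)[:2] for q in np.argwhere(l==i)[:,::-1]]).astype(np.float32)
                r=cv2.minAreaRect(P*1000);b=cv2.boxPoints(r);e=[b[1]-b[0],b[2]-b[1]];e=max(e,key=lambda x:np.hypot(*x))
                print(nm,st[i,:2],"mean",P.mean(0).round(4),"rect",np.round(r[0],1),np.round(r[1],1),"long axis",np.degrees(np.arctan2(e[1],e[0])).round(1))
E
python3 - <<'E'
from h import *
manip.get_image("wrist")
p=pose();im=manip.get_image("wrist");cv2.imwrite("pics/w7.png",im);c=cam("wrist",p)
seg(im,c,.018)
go([.597,-.268,.0105],50)
E
```

```text
blue [314 172] mean [ 0.5975 -0.2681] rect [ 597.4 -268.3] [46.4 12.6] long axis 50.0
blue [187 207] mean [ 0.4937 -0.2199] rect [ 492.3 -219.9] [39.5 39.3] long axis 50.0
mauve [251 115] mean [ 0.6053 -0.1921] rect [ 605.2 -192.1] [17.2 35.3] long axis -34.2
mauve [236 167] mean [ 0.5574 -0.2225] rect [ 556.9 -222.8] [38.2 36.7] long axis 15.4
lin [0.0012 0.0019 0.1212] twist [-0.28  0.01  0.  ] pos [ 0.5953 -0.2681  0.1317] yaw 50.0
```

Request:
step_arm:
  plan:
    - {"linear": [0.001, 0.001, 0.045], "twist": [0, 0, 0], "fingers": 0.2}
    - {"linear": [0.001, 0.001, 0.09], "twist": [0, 0, 0], "fingers": 0.2}
    - {"linear": [0.001, 0.001, 0.112], "twist": [0, 0, 0], "fingers": 0.2}
    - {"linear": [0.001, 0.001, 0.12], "twist": [0, 0, 0], "fingers": 0.2}
    - {"linear": [0.001, 0.001, 0.12], "twist": [0, 0, 0], "fingers": 0.2}

```text
time: 10.55
tool_pos: [0.5976, -0.2671, 0.0135]
eef_rot: [0.906, 0.423, -0.0, -0.001]
wrist_force: [0.6, -0.3, -0.1]
gripper_width: 0.0339
finger_force: 0.0
```

Request:
step_arm:
  plan:
    - {"linear": [0, 0, 0], "twist": [0, 0, 0], "fingers": 1}
    - {"linear": [0, 0, 0], "twist": [0, 0, 0], "fingers": 1}
    - {"linear": [0, 0, 0], "twist": [0, 0, 0], "fingers": 1}
    - {"linear": [0, 0, 0], "twist": [0, 0, 0], "fingers": 1}
    - {"linear": [0, 0, 0], "twist": [0, 0, 0], "fingers": 1}

```text
time: 11.05
tool_pos: [0.5994, -0.269, 0.0163]
eef_rot: [0.906, 0.422, 0.001, 0.001]
wrist_force: [0.2, 0.5, 6.9]
gripper_width: 0.0102
finger_force: 59.3
```

Request:
step_arm:
  plan:
    - {"linear": [0, 0, -0.02], "twist": [0, 0, 0], "fingers": 1}
    - {"linear": [0, 0, -0.06], "twist": [0, 0, 0], "fingers": 1}
    - {"linear": [0, 0, -0.1], "twist": [0, 0, 0], "fingers": 1}
    - {"linear": [0, 0, -0.15], "twist": [0, 0, 0], "fingers": 1}
    - {"linear": [0, 0, -0.18], "twist": [0, 0, 0], "fingers": 1}

```text
time: 11.55
tool_pos: [0.5991, -0.2695, 0.1989]
eef_rot: [0.906, 0.422, 0.002, 0.003]
wrist_force: [1.2, -0.3, 0.4]
gripper_width: 0.0103
finger_force: 58.6
```

Run:
```python
from h import *
p=pose();im=manip.get_image("wrist");cv2.imwrite("pics/w8.png",im);c=cam("wrist",p)
seg(im,c,.018)
print(manip.state()["gripper_width"],manip.state()["finger_force"])
go([.5548,.3685,.20],85.5)
# where held bar's corners appear, cf. the first hold
for k in("w4","w8"):
    a=cv2.imread(f"pics/{k}.png");h,s,v=cv2.split(cv2.cvtColor(a,cv2.COLOR_BGR2HSV))
    lo,hi=((120,150) if k=="w4" else (100,118));m=((h>=lo)&(h<=hi)&(s>60)).astype(np.uint8)
    n,l,st,ce=cv2.connectedComponentsWithStats(m);i=1+np.argmax(st[1:,4]);print(k,st[i])
```

```text
blue [207 190] mean [ 0.4927 -0.22  ] rect [ 492.  -220.4] [39.9 37.7] long axis 0.5
blue [306 222] mean [ 0.5324 -0.3492] rect [ 529.9 -352.2] [110.4  29.2] long axis 49.7
mauve [261 116] mean [ 0.6055 -0.1922] rect [ 605.4 -192.2] [17.  34.5] long axis -34.8
mauve [247 158] mean [ 0.5569 -0.2226] rect [ 556.2 -222.7] [36.8 37.3] long axis -40.1
0.009937735079471639 58.64452022127807
lin [ 0.4597 -0.4466 -0.0017] twist [  0.84   0.14 -35.52] pos [ 0.6011 -0.2707  0.2037] yaw 50.0
w4 [ 305  224   25   78 1650]
w8 [ 306  222   24   76 1508]
```

Request:
step_arm:
  plan:
    - {"linear": [0.17, -0.165, 0], "twist": [0, 0, 0], "fingers": 1}
    - {"linear": [0.17, -0.165, 0], "twist": [0, 0, 0], "fingers": 1}
    - {"linear": [0.17, -0.165, 0], "twist": [0, 0, 0], "fingers": 1}
    - {"linear": [0.17, -0.165, 0], "twist": [0, 0, 0], "fingers": 1}
    - {"linear": [0.17, -0.165, 0], "twist": [0, 0, 0], "fingers": 1}

```text
time: 12.1
tool_pos: [0.58, -0.0296, 0.1944]
eef_rot: [0.906, 0.423, 0.0, -0.0]
wrist_force: [1.4, 0.1, -0.6]
gripper_width: 0.0098
finger_force: 58.7
```

Request:
step_arm:
  plan:
    - {"linear": [0.17, -0.165, 0], "twist": [0, 0, 0], "fingers": 1}
    - {"linear": [0.17, -0.165, 0], "twist": [0, 0, 0], "fingers": 1}
    - {"linear": [0.17, -0.165, 0], "twist": [0, 0, 0], "fingers": 1}
    - {"linear": [0.17, -0.165, 0], "twist": [0, 0, 0], "fingers": 1}
    - {"linear": [0.17, -0.165, 0], "twist": [0, 0, 0], "fingers": 1}

```text
time: 12.6
tool_pos: [0.5632, 0.2068, 0.1943]
eef_rot: [0.906, 0.423, 0.0, -0.0]
wrist_force: [0.3, -1.5, 0.0]
gripper_width: 0.01
finger_force: 58.7
```

Request:
step_arm:
  plan:
    - {"linear": [0.119, -0.117, 0.12], "twist": [0, 0, -35.5], "fingers": 1}
    - {"linear": [0.119, -0.117, 0.12], "twist": [0, 0, -35.5], "fingers": 1}
    - {"linear": [0.119, -0.117, 0.12], "twist": [0, 0, -35.5], "fingers": 1}
    - {"linear": [0.119, -0.117, 0.12], "twist": [0, 0, -35.5], "fingers": 1}
    - {"linear": [0.119, -0.117, 0.12], "twist": [0, 0, -35.5], "fingers": 1}

```text
time: 13.1
tool_pos: [0.5477, 0.3734, 0.0697]
eef_rot: [0.732, 0.681, -0.003, -0.002]
wrist_force: [-0.9, -0.8, -0.3]
gripper_width: 0.0101
finger_force: 58.7
```

Request:
step_arm:
  plan:
    - {"linear": [0, 0, 0.01], "twist": [0, 0, 0], "fingers": 1}
    - {"linear": [0, 0, 0.01], "twist": [0, 0, 0], "fingers": 1}

```text
time: 13.3
tool_pos: [0.5505, 0.369, 0.0632]
eef_rot: [0.735, 0.678, -0.001, 0.0]
wrist_force: [-0.5, 0.8, 0.3]
gripper_width: 0.0104
finger_force: 58.7
```

```bash
python3 -c "
from h import *
go([.5547,.3668,.022],85.5);print(manip.state()['gripper_width'])"
```

```text
lin [-0.0018  0.0044  0.0412] twist [-0.07  0.11 -0.09] pos [0.5505 0.369  0.0632] yaw 85.4
0.010402716229551268
```

Request:
step_arm:
  plan:
    - {"linear": [-0.002, 0.004, 0.03], "twist": [0, 0, 0], "fingers": 1}
    - {"linear": [-0.002, 0.004, 0.038], "twist": [0, 0, 0], "fingers": 1}
    - {"linear": [-0.002, 0.004, 0.041], "twist": [0, 0, 0], "fingers": 1}
    - {"linear": [-0.002, 0.004, 0.041], "twist": [0, 0, 0], "fingers": 1}

```text
time: 13.7
tool_pos: [0.5551, 0.3672, 0.0237]
eef_rot: [0.735, 0.678, 0.0, 0.0]
wrist_force: [-0.4, -0.5, 0.1]
gripper_width: 0.0102
finger_force: 58.7
```

Request:
step_arm:
  plan:
    - {"linear": [0, 0, 0.0015], "twist": [0, 0, 0], "fingers": 1}
    - {"linear": [0, 0, 0.0015], "twist": [0, 0, 0], "fingers": 1}

```text
time: 13.9
tool_pos: [0.5552, 0.3681, 0.0225]
eef_rot: [0.735, 0.679, 0.001, 0.0]
wrist_force: [-0.2, -0.5, -0.1]
gripper_width: 0.01
finger_force: 58.7
```

Request:
step_arm:
  plan:
    - {"linear": [0, 0, 0.0015], "twist": [0, 0, 0], "fingers": 1}
    - {"linear": [0, 0, 0.0015], "twist": [0, 0, 0], "fingers": 1}

```text
time: 14.1
tool_pos: [0.5547, 0.3681, 0.0203]
eef_rot: [0.734, 0.679, 0.0, 0.0]
wrist_force: [0.0, -0.0, -0.7]
gripper_width: 0.0101
finger_force: 58.7
```

Request:
step_arm:
  plan:
    - {"linear": [0, 0, 0.0015], "twist": [0, 0, 0], "fingers": 1}
    - {"linear": [0, 0, 0.0015], "twist": [0, 0, 0], "fingers": 1}

```text
time: 14.3
tool_pos: [0.5547, 0.3681, 0.0184]
eef_rot: [0.734, 0.679, -0.0, 0.0]
wrist_force: [0.7, 0.7, -0.5]
gripper_width: 0.0101
finger_force: 58.7
```

Request:
step_arm:
  plan:
    - {"linear": [0, 0, 0.001], "twist": [0, 0, 0], "fingers": 1}
    - {"linear": [0, 0, 0.001], "twist": [0, 0, 0], "fingers": 1}

```text
time: 14.5
tool_pos: [0.5547, 0.3681, 0.0183]
eef_rot: [0.734, 0.679, 0.0, 0.0]
wrist_force: [-1.9, -0.6, 4.8]
gripper_width: 0.0101
finger_force: 59.7
```

Request:
step_arm:
  plan:
    - {"linear": [0, 0, 0.001], "twist": [0, 0, 0], "fingers": 1}
    - {"linear": [0, 0, 0.001], "twist": [0, 0, 0], "fingers": 1}

```text
time: 14.7
tool_pos: [0.5547, 0.3681, 0.0183]
eef_rot: [0.734, 0.679, 0.0, 0.0]
wrist_force: [-3.5, -1.5, 9.8]
gripper_width: 0.0099
finger_force: 60.8
```

Request:
step_arm:
  plan:
    - {"linear": [0, 0, -0.001], "twist": [0, 0, 0], "fingers": 0.5}
    - {"linear": [0, 0, -0.001], "twist": [0, 0, 0], "fingers": 0.5}
    - {"linear": [0, 0, -0.001], "twist": [0, 0, 0], "fingers": 0.5}
    - {"linear": [0, 0, -0.02], "twist": [0, 0, 0], "fingers": 0.5}
    - {"linear": [0, 0, -0.06], "twist": [0, 0, 0], "fingers": 0.5}

```text
time: 15.2
tool_pos: [0.5521, 0.3665, 0.0729]
eef_rot: [0.735, 0.679, -0.004, -0.001]
wrist_force: [0.4, 0.7, -0.4]
gripper_width: 0.0214
finger_force: 0.0
```

Request:
step_arm:
  plan:
    - {"linear": [0, 0, -0.05], "twist": [0, 0, 0], "fingers": -0.1}
    - {"linear": [0, 0, -0.1], "twist": [0, 0, 0], "fingers": -0.1}
    - {"linear": [0, 0, -0.13], "twist": [0, 0, 0], "fingers": -0.1}
    - {"linear": [0, 0, -0.13], "twist": [0, 0, 0], "fingers": -0.1}

```text
time: 15.6
tool_pos: [0.5574, 0.3695, 0.2125]
eef_rot: [0.734, 0.679, 0.005, 0.002]
wrist_force: [0.5, 0.6, -0.3]
gripper_width: 0.0468
finger_force: 0.0
```

Run:
```python
from h import *
manip.get_image("wrist")
p=pose();im=manip.get_image("wrist");cv2.imwrite("pics/w9.png",im);c=cam("wrist",p)
seg(im,c,.02)
print(manip.state()["gripper_width"]);go([.606,-.193,.20],-34.4)
```

```text
blue [311 162] mean [0.5539 0.3678] rect [554.2 367.2] [45.8 12.3] long axis 85.4
mauve [279 160] mean [0.5175 0.3725] rect [517.4 372.6] [45.6 13. ] long axis 85.4
0.04700416773587185
lin [-0.5552  0.0954  0.0067] twist [ 0.0000e+00 -6.0000e-02  1.1987e+02] pos [0.5547 0.368  0.2068] yaw 85.5
```

Request:
step_arm:
  plan:
    - {"linear": [-0.24, 0.042, 0], "twist": [0, 0, 0], "fingers": 0.18}
    - {"linear": [-0.24, 0.042, 0], "twist": [0, 0, 0], "fingers": 0.18}
    - {"linear": [-0.24, 0.042, 0], "twist": [0, 0, 0], "fingers": 0.18}
    - {"linear": [-0.24, 0.042, 0], "twist": [0, 0, 0], "fingers": 0.18}
    - {"linear": [-0.24, 0.042, 0], "twist": [0, 0, 0], "fingers": 0.18}

```text
time: 16.2
tool_pos: [0.5761, 0.123, 0.2039]
eef_rot: [0.735, 0.679, -0.002, -0.001]
wrist_force: [1.8, 0.2, 0.7]
gripper_width: 0.035
finger_force: 0.0
```

Request:
step_arm:
  plan:
    - {"linear": [-0.24, 0.042, 0], "twist": [0, 0, 0], "fingers": 0.18}
    - {"linear": [-0.24, 0.042, 0], "twist": [0, 0, 0], "fingers": 0.18}
    - {"linear": [-0.24, 0.042, 0], "twist": [0, 0, 0], "fingers": 0.18}
    - {"linear": [-0.24, 0.042, 0], "twist": [0, 0, 0], "fingers": 0.18}
    - {"linear": [-0.24, 0.042, 0], "twist": [0, 0, 0], "fingers": 0.18}

```text
time: 16.7
tool_pos: [0.5992, -0.1194, 0.2038]
eef_rot: [0.735, 0.678, -0.001, -0.002]
wrist_force: [0.3, 0.6, 0.5]
gripper_width: 0.0351
finger_force: 0.0
```

Request:
step_arm:
  plan:
    - {"linear": [-0.075, 0.011, 0.05], "twist": [0, 0, -42], "fingers": 0.18}
    - {"linear": [-0.075, 0.011, 0.05], "twist": [0, 0, -42], "fingers": 0.18}
    - {"linear": [-0.075, 0.011, 0.05], "twist": [0, 0, -42], "fingers": 0.18}
    - {"linear": [-0.075, 0.011, 0.05], "twist": [0, 0, -42], "fingers": 0.18}
    - {"linear": [-0.075, 0.011, 0.05], "twist": [0, 0, -42], "fingers": 0.18}

```text
time: 17.2
tool_pos: [0.6039, -0.1928, 0.1531]
eef_rot: [0.44, 0.898, -0.0, -0.003]
wrist_force: [0.6, 0.1, 0.4]
gripper_width: 0.035
finger_force: 0.0
```

Request:
step_arm:
  plan:
    - {"linear": [0, 0, 0.04], "twist": [0, 0, -18], "fingers": 0.18}
    - {"linear": [0, 0, 0.04], "twist": [0, 0, -18], "fingers": 0.18}
    - {"linear": [0, 0, 0.04], "twist": [0, 0, -18], "fingers": 0.18}
    - {"linear": [0, 0, 0.04], "twist": [0, 0, -18], "fingers": 0.18}

```text
time: 17.6
tool_pos: [0.6051, -0.1925, 0.1152]
eef_rot: [0.298, 0.955, 0.0, -0.001]
wrist_force: [-0.3, -0.3, -0.2]
gripper_width: 0.035
finger_force: 0.0
```

Run:
```python
from h import *
p=pose();im=manip.get_image("wrist");cv2.imwrite("pics/w10.png",im);c=cam("wrist",p)
seg(im,c,.024)
go([.606,-.193,.016],145.6);print(manip.state()["gripper_width"])
```

```text
blue [185  88] mean [ 0.4917 -0.2169] rect [ 491.9 -217.6] [38.4 37.2] long axis 49.9
mauve [235 157] mean [ 0.5541 -0.2195] rect [ 554.7 -220.2] [36.1 37.3] long axis -55.2
mauve [309 191] mean [ 0.6075 -0.1937] rect [ 607.5 -193.9] [15.9 35.5] long axis -34.1
lin [-0.0006  0.0001  0.1   ] twist [-0.01 -0.04 -0.27] pos [ 0.6055 -0.1927  0.116 ] yaw 145.3
0.035150742507889535
```

Request:
step_arm:
  plan:
    - {"linear": [-0.002, 0, 0.045], "twist": [0, 0, 0], "fingers": 0.18}
    - {"linear": [-0.002, 0, 0.085], "twist": [0, 0, 0], "fingers": 0.18}
    - {"linear": [-0.002, 0, 0.102], "twist": [0, 0, 0], "fingers": 0.18}
    - {"linear": [-0.002, 0, 0.106], "twist": [0, 0, 0], "fingers": 0.18}
    - {"linear": [-0.002, 0, 0.106], "twist": [0, 0, 0], "fingers": 0.18}

```text
time: 18.15
tool_pos: [0.6076, -0.194, 0.0107]
eef_rot: [0.297, 0.955, -0.0, 0.0]
wrist_force: [0.5, 0.4, -0.1]
gripper_width: 0.0352
finger_force: 0.0
```

Request:
step_arm:
  plan:
    - {"linear": [0, 0, 0], "twist": [0, 0, 0], "fingers": 0.6}
    - {"linear": [0, 0, 0], "twist": [0, 0, 0], "fingers": 1}
    - {"linear": [0, 0, 0], "twist": [0, 0, 0], "fingers": 1}
    - {"linear": [0, 0, 0], "twist": [0, 0, 0], "fingers": 1}
    - {"linear": [0, 0, 0], "twist": [0, 0, 0], "fingers": 1}

```text
time: 18.65
tool_pos: [0.6085, -0.1944, 0.0123]
eef_rot: [0.297, 0.955, -0.0, 0.002]
wrist_force: [-0.1, 0.4, 5.8]
gripper_width: 0.0223
finger_force: 60.7
```

Request:
step_arm:
  plan:
    - {"linear": [0, 0, -0.02], "twist": [0, 0, 0], "fingers": 1}
    - {"linear": [0, 0, -0.06], "twist": [0, 0, 0], "fingers": 1}
    - {"linear": [0, 0, -0.1], "twist": [0, 0, 0], "fingers": 1}
    - {"linear": [0, 0, -0.15], "twist": [0, 0, 0], "fingers": 1}
    - {"linear": [0, 0, -0.18], "twist": [0, 0, 0], "fingers": 1}

```text
time: 19.15
tool_pos: [0.6083, -0.1943, 0.1948]
eef_rot: [0.297, 0.955, -0.0, 0.003]
wrist_force: [0.7, -0.2, -1.6]
gripper_width: 0.0223
finger_force: 59.9
```

Request:
step_arm:
  plan:
    - {"linear": [0.17, 0.152, 0], "twist": [0, 0, 0], "fingers": 1}
    - {"linear": [0.17, 0.152, 0], "twist": [0, 0, 0], "fingers": 1}
    - {"linear": [0.17, 0.152, 0], "twist": [0, 0, 0], "fingers": 1}
    - {"linear": [0.17, 0.152, 0], "twist": [0, 0, 0], "fingers": 1}
    - {"linear": [0.17, 0.152, 0], "twist": [0, 0, 0], "fingers": 1}

```text
time: 19.65
tool_pos: [0.5514, 0.0311, 0.1907]
eef_rot: [0.296, 0.955, 0.001, -0.001]
wrist_force: [-0.1, -0.4, -0.7]
gripper_width: 0.0224
finger_force: 59.9
```

Request:
step_arm:
  plan:
    - {"linear": [0.087, 0.076, 0.04], "twist": [0, 0, -33], "fingers": 1}
    - {"linear": [0.087, 0.076, 0.04], "twist": [0, 0, -33], "fingers": 1}
    - {"linear": [0.087, 0.076, 0.08], "twist": [0, 0, -33], "fingers": 1}
    - {"linear": [0.087, 0.076, 0.11], "twist": [0, 0, -33], "fingers": 1}
    - {"linear": [0.087, 0.076, 0.11], "twist": [0, 0, -33], "fingers": 1}

```text
time: 20.15
tool_pos: [0.5204, 0.14, 0.0767]
eef_rot: [0.013, 1.0, -0.001, -0.005]
wrist_force: [-0.7, -0.3, 0.4]
gripper_width: 0.022
finger_force: 59.9
```

```bash
python3 -c "
from h import *
manip.get_image('wrist');manip.get_image('wrist')
go([.5268,.1386,.02],178);s=manip.state();print(s['gripper_width'],s['finger_force'])"
```

```text
lin [-0.002  -0.0008  0.0608] twist [-0.02 -0.02  0.33] pos [0.5249 0.1395 0.0808] yaw 178.3
0.022437796086630074 59.891312916297466
```

Request:
step_arm:
  plan:
    - {"linear": [-0.002, -0.001, 0.04], "twist": [0, 0, 0], "fingers": 1}
    - {"linear": [-0.002, -0.001, 0.056], "twist": [0, 0, 0], "fingers": 1}
    - {"linear": [-0.002, -0.001, 0.06], "twist": [0, 0, 0], "fingers": 1}
    - {"linear": [-0.002, -0.001, 0.06], "twist": [0, 0, 0], "fingers": 1}

```text
time: 20.65
tool_pos: [0.5282, 0.1381, 0.0218]
eef_rot: [0.014, 1.0, 0.0, 0.001]
wrist_force: [0.4, -0.6, -0.4]
gripper_width: 0.0219
finger_force: 59.9
```

Request:
step_arm:
  plan:
    - {"linear": [0, 0, 0.001], "twist": [0, 0, 0], "fingers": 1}
    - {"linear": [0, 0, 0.002], "twist": [0, 0, 0], "fingers": 1}
    - {"linear": [0, 0, 0.002], "twist": [0, 0, 0], "fingers": 1}

```text
time: 20.95
tool_pos: [0.5274, 0.1386, 0.0195]
eef_rot: [0.013, 1.0, 0.0, 0.001]
wrist_force: [-1.2, -0.3, -1.0]
gripper_width: 0.0223
finger_force: 59.9
```

Request:
step_arm:
  plan:
    - {"linear": [0, 0, 0.0015], "twist": [0, 0, 0], "fingers": 1}
    - {"linear": [0, 0, 0.0015], "twist": [0, 0, 0], "fingers": 1}

```text
time: 21.15
tool_pos: [0.5267, 0.1386, 0.0171]
eef_rot: [0.013, 1.0, -0.0, 0.0]
wrist_force: [-0.4, 0.3, -0.5]
gripper_width: 0.0222
finger_force: 59.9
```

Request:
step_arm:
  plan:
    - {"linear": [0, 0, 0.0015], "twist": [0, 0, 0], "fingers": 1}
    - {"linear": [0, 0, 0.0015], "twist": [0, 0, 0], "fingers": 1}

```text
time: 21.35
tool_pos: [0.5265, 0.1386, 0.0153]
eef_rot: [0.013, 1.0, -0.0, -0.0]
wrist_force: [-0.4, -0.3, -0.2]
gripper_width: 0.022
finger_force: 59.9
```

Request:
step_arm:
  plan:
    - {"linear": [0, 0, 0.001], "twist": [0, 0, 0], "fingers": 1}
    - {"linear": [0, 0, 0.001], "twist": [0, 0, 0], "fingers": 1}

```text
time: 21.55
tool_pos: [0.5267, 0.1385, 0.0144]
eef_rot: [0.013, 1.0, -0.0, -0.0]
wrist_force: [0.8, -0.7, 0.2]
gripper_width: 0.0224
finger_force: 59.9
```

Request:
step_arm:
  plan:
    - {"linear": [0, 0, 0.0005], "twist": [0, 0, 0], "fingers": 1}
    - {"linear": [0, 0, 0.0005], "twist": [0, 0, 0], "fingers": 1}

```text
time: 21.75
tool_pos: [0.5268, 0.1385, 0.0143]
eef_rot: [0.013, 1.0, -0.0, 0.0]
wrist_force: [-0.6, 0.6, 2.3]
gripper_width: 0.0222
finger_force: 60.3
```

Request:
step_arm:
  plan:
    - {"linear": [0, 0, 0], "twist": [0, 0, 0], "fingers": 0.15}
    - {"linear": [0, 0, 0], "twist": [0, 0, 0], "fingers": 0.15}
    - {"linear": [0, 0, 0], "twist": [0, 0, 0], "fingers": 0.15}
    - {"linear": [0, 0, -0.02], "twist": [0, 0, 0], "fingers": 0.15}
    - {"linear": [0, 0, -0.06], "twist": [0, 0, 0], "fingers": 0.15}

```text
time: 22.25
tool_pos: [0.5241, 0.1381, 0.0718]
eef_rot: [0.013, 1.0, -0.001, -0.004]
wrist_force: [0.4, 0.7, -0.5]
gripper_width: 0.0363
finger_force: 0.0
```

Request:
step_arm:
  plan:
    - {"linear": [0, 0, -0.05], "twist": [0, 0, 0], "fingers": -0.3}
    - {"linear": [0, 0, -0.1], "twist": [0, 0, 0], "fingers": -0.3}
    - {"linear": [0, 0, -0.13], "twist": [0, 0, 0], "fingers": -0.3}
    - {"linear": [0, 0, -0.13], "twist": [0, 0, 0], "fingers": -0.3}

```text
time: 22.65
tool_pos: [0.5299, 0.139, 0.2094]
eef_rot: [0.013, 1.0, 0.001, 0.006]
wrist_force: [1.0, 0.4, 0.9]
gripper_width: 0.0551
finger_force: 0.0
```

Run:
```python
from h import *
manip.get_image("wrist")
p=pose();im=manip.get_image("wrist");cv2.imwrite("pics/w11.png",im);c=cam("wrist",p)
seg(im,c,.03)
print(manip.state()["gripper_width"]);go([.556,-.2225,.20],120)
```

```text
blue [  0 137] mean [ 0.4872 -0.1961] rect [ 488.6 -196.8] [34.8 39.5] long axis -21.8
blue [481 187] mean [0.5488 0.3557] rect [548.8 356. ] [49.8 14.2] long axis 85.2
mauve [490 158] mean [0.5124 0.3519] rect [513.3 359.6] [47.8 12.6] long axis 88.4
mauve [307 163] mean [0.524  0.1388] rect [523.8 138.4] [21.7 34.3] long axis -1.0
mauve [ 12 193] mean [ 0.5492 -0.2043] rect [ 549.4 -204.8] [36.2 39.5] long axis -52.8
0.0552428343060417
lin [-0.0389 -0.3601  0.0045] twist [4.000e-02 6.000e-02 5.847e+01] pos [0.5267 0.1385 0.2045] yaw 178.5
```

Request:
step_arm:
  plan:
    - {"linear": [-0.027, -0.245, 0], "twist": [0, 0, 0], "fingers": -0.3}
    - {"linear": [-0.027, -0.245, 0], "twist": [0, 0, 0], "fingers": -0.3}
    - {"linear": [-0.027, -0.245, 0], "twist": [0, 0, 0], "fingers": -0.3}
    - {"linear": [-0.027, -0.245, 0], "twist": [0, 0, 0], "fingers": -0.3}
    - {"linear": [-0.027, -0.245, 0], "twist": [0, 0, 0], "fingers": -0.3}

```text
time: 23.25
tool_pos: [0.5458, -0.1088, 0.2017]
eef_rot: [0.013, 1.0, 0.001, -0.002]
wrist_force: [0.0, 0.4, 0.4]
gripper_width: 0.0558
finger_force: 0.0
```

Request:
step_arm:
  plan:
    - {"linear": [-0.012, -0.115, 0.06], "twist": [0, 0, 42], "fingers": -0.3}
    - {"linear": [-0.012, -0.115, 0.06], "twist": [0, 0, 42], "fingers": -0.3}
    - {"linear": [-0.012, -0.115, 0.06], "twist": [0, 0, 42], "fingers": -0.3}
    - {"linear": [-0.012, -0.115, 0.06], "twist": [0, 0, 42], "fingers": -0.3}
    - {"linear": [-0.012, -0.115, 0.06], "twist": [0, 0, 42], "fingers": -0.3}

```text
time: 23.75
tool_pos: [0.5541, -0.2229, 0.1404]
eef_rot: [0.375, 0.927, 0.0, -0.003]
wrist_force: [-0.0, 0.5, -0.3]
gripper_width: 0.0555
finger_force: 0.0
```

Request:
step_arm:
  plan:
    - {"linear": [0, 0, 0.03], "twist": [0, 0, 14.5], "fingers": -0.3}
    - {"linear": [0, 0, 0.03], "twist": [0, 0, 14.5], "fingers": -0.3}
    - {"linear": [0, 0, 0.03], "twist": [0, 0, 14.5], "fingers": -0.3}
    - {"linear": [0, 0, 0.03], "twist": [0, 0, 14.5], "fingers": -0.3}

```text
time: 24.15
tool_pos: [0.5555, -0.2221, 0.1127]
eef_rot: [0.484, 0.875, -0.0, -0.001]
wrist_force: [0.0, -0.3, 0.3]
gripper_width: 0.0553
finger_force: 0.0
```

Run:
```python
from h import *
p=pose();im=manip.get_image("wrist");cv2.imwrite("pics/w12.png",im);c=cam("wrist",p)
seg(im,c,.017)
go([.556,-.2225,.008],122);print(manip.state()["gripper_width"])
```

```text
blue [231 142] mean [ 0.4899 -0.2192] rect [ 489.8 -219.8] [39.5 38. ] long axis 87.0
mauve [297 185] mean [ 0.5543 -0.2218] rect [ 554.6 -222.4] [35.8 37.7] long axis -57.9
lin [-0.0004 -0.      0.1054] twist [-0.03 -0.05  0.08] pos [ 0.5559 -0.2222  0.1134] yaw 122.1
0.05565940943563996
```

Request:
step_arm:
  plan:
    - {"linear": [-0.001, 0, 0.045], "twist": [0, 0, 0], "fingers": -0.3}
    - {"linear": [-0.001, 0, 0.085], "twist": [0, 0, 0], "fingers": -0.3}
    - {"linear": [-0.001, 0, 0.1], "twist": [0, 0, 0], "fingers": -0.3}
    - {"linear": [-0.001, 0, 0.103], "twist": [0, 0, 0], "fingers": -0.3}
    - {"linear": [-0.001, 0, 0.103], "twist": [0, 0, 0], "fingers": -0.3}

```text
time: 24.7
tool_pos: [0.557, -0.2234, 0.0112]
eef_rot: [0.485, 0.875, -0.0, 0.0]
wrist_force: [-0.1, -0.6, 0.6]
gripper_width: 0.0555
finger_force: 0.0
```

Request:
step_arm:
  plan:
    - {"linear": [0, 0, 0.001], "twist": [0, 0, 0], "fingers": -0.3}
    - {"linear": [0, 0, 0.002], "twist": [0, 0, 0], "fingers": -0.3}
    - {"linear": [0, 0, 0.002], "twist": [0, 0, 0], "fingers": -0.3}

```text
time: 25.0
tool_pos: [0.5573, -0.2235, 0.0102]
eef_rot: [0.485, 0.875, -0.0, 0.001]
wrist_force: [0.3, 0.4, -0.1]
gripper_width: 0.0555
finger_force: 0.0
```

Slightly lower, then close.

Request:
step_arm:
  plan:
    - {"linear": [0, 0, 0.002], "twist": [0, 0, 0], "fingers": -0.3}
    - {"linear": [0, 0, 0.003], "twist": [0, 0, 0], "fingers": -0.3}
    - {"linear": [0, 0, 0.003], "twist": [0, 0, 0], "fingers": -0.3}

```text
time: 25.3
tool_pos: [0.5565, -0.2232, 0.006]
eef_rot: [0.485, 0.875, -0.0, -0.0]
wrist_force: [0.1, 1.2, -0.1]
gripper_width: 0.0559
finger_force: 0.0
```

Request:
step_arm:
  plan:
    - {"linear": [0, 0, 0], "twist": [0, 0, 0], "fingers": 0.2}
    - {"linear": [0, 0, 0], "twist": [0, 0, 0], "fingers": 1}
    - {"linear": [0, 0, 0], "twist": [0, 0, 0], "fingers": 1}
    - {"linear": [0, 0, 0], "twist": [0, 0, 0], "fingers": 1}
    - {"linear": [0, 0, 0], "twist": [0, 0, 0], "fingers": 1}

```text
time: 25.8
tool_pos: [0.5569, -0.2233, 0.0066]
eef_rot: [0.485, 0.875, -0.0, 0.0]
wrist_force: [-0.1, 1.0, 5.7]
gripper_width: 0.037
finger_force: 60.1
```

Request:
step_arm:
  plan:
    - {"linear": [0, 0, -0.02], "twist": [0, 0, 0], "fingers": 1}
    - {"linear": [0, 0, -0.06], "twist": [0, 0, 0], "fingers": 1}
    - {"linear": [0, 0, -0.1], "twist": [0, 0, 0], "fingers": 1}
    - {"linear": [0, 0, -0.15], "twist": [0, 0, 0], "fingers": 1}
    - {"linear": [0, 0, -0.19], "twist": [0, 0, 0], "fingers": 1}

```text
time: 26.3
tool_pos: [0.5569, -0.2233, 0.1982]
eef_rot: [0.485, 0.875, -0.0, 0.001]
wrist_force: [1.0, -0.2, 0.4]
gripper_width: 0.037
finger_force: 60.1
```

Request:
step_arm:
  plan:
    - {"linear": [0.2, 0.095, 0], "twist": [0, 0, 0], "fingers": 1}
    - {"linear": [0.2, 0.095, 0], "twist": [0, 0, 0], "fingers": 1}
    - {"linear": [0.2, 0.095, 0], "twist": [0, 0, 0], "fingers": 1}
    - {"linear": [0.2, 0.095, 0], "twist": [0, 0, 0], "fingers": 1}
    - {"linear": [0.2, 0.095, 0], "twist": [0, 0, 0], "fingers": 1}

```text
time: 26.8
tool_pos: [0.5298, 0.0007, 0.1957]
eef_rot: [0.484, 0.875, 0.001, -0.001]
wrist_force: [0.3, -1.1, 0.2]
gripper_width: 0.0371
finger_force: 60.1
```

Request:
step_arm:
  plan:
    - {"linear": [0.2, 0.095, 0], "twist": [0, 0, 0], "fingers": 1}
    - {"linear": [0.2, 0.095, 0], "twist": [0, 0, 0], "fingers": 1}
    - {"linear": [0.2, 0.095, 0], "twist": [0, 0, 0], "fingers": 1}
    - {"linear": [0.2, 0.095, 0], "twist": [0, 0, 0], "fingers": 1}
    - {"linear": [0.2, 0.095, 0], "twist": [0, 0, 0], "fingers": 1}

```text
time: 27.3
tool_pos: [0.5049, 0.2207, 0.1955]
eef_rot: [0.484, 0.875, 0.001, -0.001]
wrist_force: [-0.7, -1.2, -0.4]
gripper_width: 0.0371
finger_force: 60.2
```

Request:
step_arm:
  plan:
    - {"linear": [0.038, 0.017, 0.08], "twist": [0, 0, -42], "fingers": 1}
    - {"linear": [0.038, 0.017, 0.08], "twist": [0, 0, -42], "fingers": 1}
    - {"linear": [0.038, 0.017, 0.08], "twist": [0, 0, -42], "fingers": 1}
    - {"linear": [0.038, 0.017, 0.08], "twist": [0, 0, -42], "fingers": 1}
    - {"linear": [0.038, 0.017, 0.08], "twist": [0, 0, -42], "fingers": 1}

```text
time: 27.8
tool_pos: [0.4998, 0.2581, 0.1149]
eef_rot: [0.136, 0.991, -0.0, -0.001]
wrist_force: [-1.1, -0.1, 0.3]
gripper_width: 0.037
finger_force: 60.3
```

Request:
step_arm:
  plan:
    - {"linear": [0, 0, 0.03], "twist": [0, 0, -12], "fingers": 1}
    - {"linear": [0, 0, 0.03], "twist": [0, 0, -12], "fingers": 1}
    - {"linear": [0, 0, 0.03], "twist": [0, 0, -12], "fingers": 1}
    - {"linear": [0, 0, 0.03], "twist": [0, 0, -12], "fingers": 1}

```text
time: 28.2
tool_pos: [0.5006, 0.258, 0.0859]
eef_rot: [0.036, 0.999, -0.0, 0.0]
wrist_force: [0.2, -0.6, -1.5]
gripper_width: 0.0371
finger_force: 60.3
```

```bash
python3 -c "
from h import *
go([.5004,.2581,.014],175.8);s=manip.state();print(s['gripper_width'],s['finger_force'])"
```

```text
lin [0.0002 0.0001 0.0719] twist [0.   0.01 0.1 ] pos [0.5006 0.258  0.0859] yaw 175.9
0.03711976565293622 60.28982881922275
```

Request:
step_arm:
  plan:
    - {"linear": [0, 0, 0.04], "twist": [0, 0, 0], "fingers": 1}
    - {"linear": [0, 0, 0.065], "twist": [0, 0, 0], "fingers": 1}
    - {"linear": [0, 0, 0.071], "twist": [0, 0, 0], "fingers": 1}
    - {"linear": [0, 0, 0.071], "twist": [0, 0, 0], "fingers": 1}

```text
time: 28.6
tool_pos: [0.5002, 0.2579, 0.0147]
eef_rot: [0.035, 0.999, -0.0, -0.0]
wrist_force: [0.2, -0.0, 0.2]
gripper_width: 0.0368
finger_force: 60.3
```

Request:
step_arm:
  plan:
    - {"linear": [0, 0, 0.001], "twist": [0, 0, 0], "fingers": 1}
    - {"linear": [0, 0, 0.002], "twist": [0, 0, 0], "fingers": 1}
    - {"linear": [0, 0, 0.002], "twist": [0, 0, 0], "fingers": 1}

```text
time: 28.9
tool_pos: [0.5011, 0.2583, 0.0141]
eef_rot: [0.035, 0.999, 0.0, 0.001]
wrist_force: [0.1, -0.2, -0.7]
gripper_width: 0.0371
finger_force: 60.3
```

Request:
step_arm:
  plan:
    - {"linear": [0, 0, 0.0015], "twist": [0, 0, 0], "fingers": 1}
    - {"linear": [0, 0, 0.0015], "twist": [0, 0, 0], "fingers": 1}

```text
time: 29.1
tool_pos: [0.5004, 0.258, 0.0118]
eef_rot: [0.035, 0.999, 0.0, 0.0]
wrist_force: [-0.4, 0.3, -0.4]
gripper_width: 0.0369
finger_force: 60.3
```

Request:
step_arm:
  plan:
    - {"linear": [0, 0, 0.0015], "twist": [0, 0, 0], "fingers": 1}
    - {"linear": [0, 0, 0.0015], "twist": [0, 0, 0], "fingers": 1}

```text
time: 29.3
tool_pos: [0.5002, 0.2579, 0.0099]
eef_rot: [0.035, 0.999, -0.0, -0.0]
wrist_force: [0.4, -0.1, 0.1]
gripper_width: 0.0371
finger_force: 60.3
```

Request:
step_arm:
  plan:
    - {"linear": [0, 0, 0.001], "twist": [0, 0, 0], "fingers": 1}
    - {"linear": [0, 0, 0.001], "twist": [0, 0, 0], "fingers": 1}

```text
time: 29.5
tool_pos: [0.5002, 0.2579, 0.0088]
eef_rot: [0.035, 0.999, -0.0, -0.0]
wrist_force: [0.7, 0.1, 1.0]
gripper_width: 0.037
finger_force: 60.3
```

Request:
step_arm:
  plan:
    - {"linear": [0, 0, 0.0005], "twist": [0, 0, 0], "fingers": 1}
    - {"linear": [0, 0, 0.0005], "twist": [0, 0, 0], "fingers": 1}

```text
time: 29.7
tool_pos: [0.5003, 0.2579, 0.0086]
eef_rot: [0.035, 0.999, -0.0, 0.0]
wrist_force: [0.5, 0.1, 0.3]
gripper_width: 0.0371
finger_force: 60.4
```

Request:
step_arm:
  plan:
    - {"linear": [0, 0, 0], "twist": [0, 0, 0], "fingers": -0.1}
    - {"linear": [0, 0, 0], "twist": [0, 0, 0], "fingers": -0.1}
    - {"linear": [0, 0, 0], "twist": [0, 0, 0], "fingers": -0.1}
    - {"linear": [0, 0, -0.02], "twist": [0, 0, 0], "fingers": -0.1}
    - {"linear": [0, 0, -0.06], "twist": [0, 0, 0], "fingers": -0.1}

```text
time: 30.2
tool_pos: [0.4978, 0.257, 0.0663]
eef_rot: [0.035, 0.999, -0.001, -0.004]
wrist_force: [-0.0, 0.4, 0.2]
gripper_width: 0.0473
finger_force: 0.0
```

Request:
step_arm:
  plan:
    - {"linear": [0, 0, -0.05], "twist": [0, 0, 0], "fingers": -0.3}
    - {"linear": [0, 0, -0.1], "twist": [0, 0, 0], "fingers": -0.3}
    - {"linear": [0, 0, -0.13], "twist": [0, 0, 0], "fingers": -0.3}
    - {"linear": [0, 0, -0.13], "twist": [0, 0, 0], "fingers": -0.3}

```text
time: 30.6
tool_pos: [0.5033, 0.2591, 0.2041]
eef_rot: [0.035, 0.999, 0.002, 0.005]
wrist_force: [0.9, 0.5, -0.5]
gripper_width: 0.0555
finger_force: 0.0
```

Run:
```python
from h import *
manip.get_image("wrist")
p=pose();im=manip.get_image("wrist");cv2.imwrite("pics/w13.png",im);c=cam("wrist",p)
seg(im,c,.019)
print(manip.state()["gripper_width"]);go([.490,-.2197,.20],90)
```

```text
blue [388 208] mean [0.5476 0.3624] rect [547.2 364.2] [13.1 45.5] long axis -80.4
blue [613 245] mean [0.6254 0.6439] rect [626.5 644.5] [23.4 20.3] long axis 64.8
mauve [301 162] mean [0.4982 0.258 ] rect [498.6 258.3] [36.5 37.4] long axis -4.1
mauve [393 180] mean [0.5158 0.3642] rect [516.2 369.9] [43.6 13.5] long axis 85.9
mauve [208 195] mean [0.5281 0.1331] rect [528.3 132.4] [14. 35.] long axis -3.5
mauve [625 204] mean [0.5686 0.6421] rect [570.4 641.7] [23.3 16.5] long axis 6.5
mauve [607 265] mean [0.6584 0.6488] rect [658.3 650.5] [37.  20.3] long axis 57.9
0.05547963139698013
lin [-0.0232 -0.4772 -0.0011] twist [7.000e-02 4.000e-02 8.598e+01] pos [0.5003 0.2579 0.1991] yaw 176.0
```

Request:
step_arm:
  plan:
    - {"linear": [-0.012, -0.24, 0], "twist": [0, 0, 0], "fingers": -0.3}
    - {"linear": [-0.012, -0.24, 0], "twist": [0, 0, 0], "fingers": -0.3}
    - {"linear": [-0.012, -0.24, 0], "twist": [0, 0, 0], "fingers": -0.3}
    - {"linear": [-0.012, -0.24, 0], "twist": [0, 0, 0], "fingers": -0.3}
    - {"linear": [-0.012, -0.24, 0], "twist": [0, 0, 0], "fingers": -0.3}

```text
time: 31.2
tool_pos: [0.4936, 0.0155, 0.1964]
eef_rot: [0.035, 0.999, -0.0, -0.002]
wrist_force: [0.4, -1.0, 0.6]
gripper_width: 0.0557
finger_force: 0.0
```

Request:
step_arm:
  plan:
    - {"linear": [-0.012, -0.237, 0], "twist": [0, 0, 0], "fingers": -0.3}
    - {"linear": [-0.012, -0.237, 0], "twist": [0, 0, 0], "fingers": -0.3}
    - {"linear": [-0.012, -0.237, 0], "twist": [0, 0, 0], "fingers": -0.3}
    - {"linear": [-0.012, -0.237, 0], "twist": [0, 0, 0], "fingers": -0.3}
    - {"linear": [-0.012, -0.237, 0], "twist": [0, 0, 0], "fingers": -0.3}

```text
time: 31.7
tool_pos: [0.4893, -0.222, 0.1963]
eef_rot: [0.036, 0.999, 0.001, -0.002]
wrist_force: [0.9, 0.8, -0.2]
gripper_width: 0.0556
finger_force: 0.0
```

Request:
step_arm:
  plan:
    - {"linear": [0, 0, 0.05], "twist": [0, 0, 0], "fingers": -0.3}
    - {"linear": [0, 0, 0.09], "twist": [0, 0, 0], "fingers": -0.3}
    - {"linear": [0, 0, 0.09], "twist": [0, 0, 0], "fingers": -0.3}
    - {"linear": [0, 0, 0.09], "twist": [0, 0, 0], "fingers": -0.3}

```text
time: 32.1
tool_pos: [0.4899, -0.219, 0.1073]
eef_rot: [0.035, 0.999, 0.001, -0.002]
wrist_force: [-0.0, -0.5, 1.0]
gripper_width: 0.0555
finger_force: 0.0
```

Run:
```python
from h import *
p=pose();im=manip.get_image("wrist");cv2.imwrite("pics/w14.png",im);c=cam("wrist",p)
seg(im,c,.017)
go([.491,-.2198,.006],176);print(manip.state()["gripper_width"])
```

```text
blue [293 185] mean [ 0.4876 -0.221 ] rect [ 488.3 -221.1] [37.7 38.8] long axis -4.1
lin [ 0.0003 -0.0002  0.103 ] twist [-0.01  0.01 -0.  ] pos [ 0.4912 -0.2196  0.109 ] yaw 176.0
0.05546399731455252
```

Request:
step_arm:
  plan:
    - {"linear": [0.0015, -0.001, 0.045], "twist": [0, 0, 0], "fingers": -0.3}
    - {"linear": [0.0015, -0.001, 0.085], "twist": [0, 0, 0], "fingers": -0.3}
    - {"linear": [0.0015, -0.001, 0.098], "twist": [0, 0, 0], "fingers": -0.3}
    - {"linear": [0.0015, -0.001, 0.101], "twist": [0, 0, 0], "fingers": -0.3}
    - {"linear": [0.0015, -0.001, 0.101], "twist": [0, 0, 0], "fingers": -0.3}

```text
time: 32.65
tool_pos: [0.4908, -0.2211, 0.0091]
eef_rot: [0.035, 0.999, -0.001, 0.001]
wrist_force: [0.7, 0.4, 0.3]
gripper_width: 0.0555
finger_force: 0.0
```

Request:
step_arm:
  plan:
    - {"linear": [0, 0, 0.001], "twist": [0, 0, 0], "fingers": -0.3}
    - {"linear": [0, 0, 0.0015], "twist": [0, 0, 0], "fingers": -0.3}
    - {"linear": [0, 0, 0.0015], "twist": [0, 0, 0], "fingers": -0.3}

```text
time: 32.95
tool_pos: [0.4899, -0.2208, 0.0071]
eef_rot: [0.035, 0.999, -0.001, 0.001]
wrist_force: [-0.7, -0.4, 0.4]
gripper_width: 0.0556
finger_force: 0.0
```

Request:
step_arm:
  plan:
    - {"linear": [0, 0, 0.0005], "twist": [0, 0, 0], "fingers": 0.2}
    - {"linear": [0, 0, 0.0005], "twist": [0, 0, 0], "fingers": 1}
    - {"linear": [0, 0, 0.0005], "twist": [0, 0, 0], "fingers": 1}
    - {"linear": [0, 0, 0.0005], "twist": [0, 0, 0], "fingers": 1}
    - {"linear": [0, 0, 0.0005], "twist": [0, 0, 0], "fingers": 1}

```text
time: 33.45
tool_pos: [0.4895, -0.2207, 0.0065]
eef_rot: [0.035, 0.999, -0.0, 0.0]
wrist_force: [-1.1, 1.9, 6.3]
gripper_width: 0.0372
finger_force: 59.3
```

Request:
step_arm:
  plan:
    - {"linear": [0, 0, -0.02], "twist": [0, 0, 0], "fingers": 1}
    - {"linear": [0, 0, -0.06], "twist": [0, 0, 0], "fingers": 1}
    - {"linear": [0, 0, -0.1], "twist": [0, 0, 0], "fingers": 1}
    - {"linear": [0, 0, -0.15], "twist": [0, 0, 0], "fingers": 1}
    - {"linear": [0, 0, -0.19], "twist": [0, 0, 0], "fingers": 1}

```text
time: 33.95
tool_pos: [0.4894, -0.2206, 0.1983]
eef_rot: [0.035, 0.999, -0.001, 0.001]
wrist_force: [-0.0, 0.3, -1.0]
gripper_width: 0.0369
finger_force: 60.3
```

```bash
python3 -c "
from h import *
go([.5462,.2547,.20],175.8);s=manip.state();print(s['gripper_width'],s['finger_force'])"
```

```text
lin [-0.0233  0.4781 -0.0022] twist [-0.06  0.1   0.17] pos [ 0.4894 -0.2206  0.1983] yaw 176.0
0.036894660174336 60.31501198493061
```

Request:
step_arm:
  plan:
    - {"linear": [-0.012, 0.24, 0], "twist": [0, 0, 0], "fingers": 1}
    - {"linear": [-0.012, 0.24, 0], "twist": [0, 0, 0], "fingers": 1}
    - {"linear": [-0.012, 0.24, 0], "twist": [0, 0, 0], "fingers": 1}
    - {"linear": [-0.012, 0.24, 0], "twist": [0, 0, 0], "fingers": 1}
    - {"linear": [-0.012, 0.24, 0], "twist": [0, 0, 0], "fingers": 1}

```text
time: 34.45
tool_pos: [0.5176, 0.0206, 0.1957]
eef_rot: [0.035, 0.999, 0.0, 0.0]
wrist_force: [-0.3, 0.4, -0.2]
gripper_width: 0.0369
finger_force: 60.3
```

Request:
step_arm:
  plan:
    - {"linear": [-0.0115, 0.238, 0], "twist": [0, 0, 0], "fingers": 1}
    - {"linear": [-0.0115, 0.238, 0], "twist": [0, 0, 0], "fingers": 1}
    - {"linear": [-0.0115, 0.238, 0], "twist": [0, 0, 0], "fingers": 1}
    - {"linear": [-0.0115, 0.238, 0], "twist": [0, 0, 0], "fingers": 1}
    - {"linear": [-0.0115, 0.238, 0], "twist": [0, 0, 0], "fingers": 1}

```text
time: 34.95
tool_pos: [0.5459, 0.2577, 0.1954]
eef_rot: [0.034, 0.999, 0.0, 0.0]
wrist_force: [0.6, 0.2, -0.2]
gripper_width: 0.0373
finger_force: 60.3
```

Request:
step_arm:
  plan:
    - {"linear": [0, 0, 0.05], "twist": [0, 0, 0], "fingers": 1}
    - {"linear": [0, 0, 0.1], "twist": [0, 0, 0], "fingers": 1}
    - {"linear": [0, 0, 0.12], "twist": [0, 0, 0], "fingers": 1}
    - {"linear": [0, 0, 0.12], "twist": [0, 0, 0], "fingers": 1}
    - {"linear": [0, 0, 0.12], "twist": [0, 0, 0], "fingers": 1}

```text
time: 35.45
tool_pos: [0.5467, 0.2548, 0.0759]
eef_rot: [0.035, 0.999, 0.0, 0.0]
wrist_force: [-0.1, 0.7, -0.6]
gripper_width: 0.0373
finger_force: 60.3
```

```bash
python3 -c "
from h import *
go([.5462,.2547,.013],175.8);s=manip.state();print(s['gripper_width'],s['finger_force'])"
```

```text
lin [ 0.0005 -0.0002  0.0629] twist [0.   0.02 0.17] pos [0.5467 0.2548 0.0759] yaw 176.0
0.037339011793080176 60.34960650431458
```

Request:
step_arm:
  plan:
    - {"linear": [0, 0, 0.04], "twist": [0, 0, 0], "fingers": 1}
    - {"linear": [0, 0, 0.057], "twist": [0, 0, 0], "fingers": 1}
    - {"linear": [0, 0, 0.062], "twist": [0, 0, 0], "fingers": 1}
    - {"linear": [0, 0, 0.062], "twist": [0, 0, 0], "fingers": 1}

```text
time: 35.85
tool_pos: [0.5474, 0.2549, 0.0148]
eef_rot: [0.035, 0.999, 0.0, 0.001]
wrist_force: [0.5, -0.5, -0.1]
gripper_width: 0.0371
finger_force: 60.7
```

Request:
step_arm:
  plan:
    - {"linear": [0, 0, 0.001], "twist": [0, 0, 0], "fingers": 1}
    - {"linear": [0, 0, 0.002], "twist": [0, 0, 0], "fingers": 1}
    - {"linear": [0, 0, 0.002], "twist": [0, 0, 0], "fingers": 1}

```text
time: 36.15
tool_pos: [0.5469, 0.2549, 0.0126]
eef_rot: [0.035, 0.999, 0.0, 0.001]
wrist_force: [-0.6, 0.1, -0.7]
gripper_width: 0.0371
finger_force: 60.7
```

Request:
step_arm:
  plan:
    - {"linear": [0, 0, 0.0015], "twist": [0, 0, 0], "fingers": 1}
    - {"linear": [0, 0, 0.0015], "twist": [0, 0, 0], "fingers": 1}

```text
time: 36.35
tool_pos: [0.5462, 0.2547, 0.0101]
eef_rot: [0.035, 0.999, -0.0, 0.0]
wrist_force: [0.0, -0.1, -0.6]
gripper_width: 0.0374
finger_force: 60.7
```

Request:
step_arm:
  plan:
    - {"linear": [0, 0, 0.001], "twist": [0, 0, 0], "fingers": 1}
    - {"linear": [0, 0, 0.001], "twist": [0, 0, 0], "fingers": 1}

```text
time: 36.55
tool_pos: [0.5463, 0.2547, 0.009]
eef_rot: [0.035, 0.999, -0.0, 0.0]
wrist_force: [0.1, 0.3, 0.3]
gripper_width: 0.037
finger_force: 60.7
```

Request:
step_arm:
  plan:
    - {"linear": [0, 0, 0.0008], "twist": [0, 0, 0], "fingers": 1}
    - {"linear": [0, 0, 0.0008], "twist": [0, 0, 0], "fingers": 1}

```text
time: 36.75
tool_pos: [0.5464, 0.2547, 0.0087]
eef_rot: [0.035, 0.999, 0.0, 0.0]
wrist_force: [-0.7, -0.7, 3.4]
gripper_width: 0.0369
finger_force: 61.1
```

Request:
step_arm:
  plan:
    - {"linear": [0, 0, 0], "twist": [0, 0, 0], "fingers": -0.1}
    - {"linear": [0, 0, 0], "twist": [0, 0, 0], "fingers": -0.1}
    - {"linear": [0, 0, 0], "twist": [0, 0, 0], "fingers": -0.1}
    - {"linear": [0, 0, -0.02], "twist": [0, 0, 0], "fingers": -0.1}
    - {"linear": [0, 0, -0.06], "twist": [0, 0, 0], "fingers": -0.1}

```text
time: 37.25
tool_pos: [0.5435, 0.2538, 0.0655]
eef_rot: [0.035, 0.999, -0.001, -0.004]
wrist_force: [0.3, -0.5, 0.2]
gripper_width: 0.0473
finger_force: 0.0
```

Request:
step_arm:
  plan:
    - {"linear": [0, 0, -0.05], "twist": [0, 0, 0], "fingers": -0.1}
    - {"linear": [0, 0, -0.1], "twist": [0, 0, 0], "fingers": -0.1}
    - {"linear": [0, 0, -0.13], "twist": [0, 0, 0], "fingers": -0.1}
    - {"linear": [0, 0, -0.13], "twist": [0, 0, 0], "fingers": -0.1}

```text
time: 37.65
tool_pos: [0.5492, 0.2558, 0.2039]
eef_rot: [0.035, 0.999, 0.002, 0.005]
wrist_force: [-0.6, -0.2, 0.5]
gripper_width: 0.0468
finger_force: 0.0
```

Run:
```python
from h import *
manip.get_image("wrist")
p=pose();im=manip.get_image("wrist");cv2.imwrite("pics/w15.png",im);c=cam("wrist",p);t=manip.get_image("top")
seg(im,c,.019);print(p)
C=np.zeros((600,800,3),np.uint8);C[:400,:640]=im;C[400:,:]=cv2.resize(t[155:250,130:450],(800,238))[:200]
cv2.imwrite("pics/fin.png",C)
```

```text
blue [301 163] mean [0.5449 0.2537] rect [545.6 254.3] [35.4 37.4] long axis -4.1
blue [392 173] mean [0.5482 0.3617] rect [547.5 364.6] [11.7 44.8] long axis -80.1
blue [625 214] mean [0.6279 0.6422] rect [630.4 642. ] [25.3 17.1] long axis 6.7
mauve [300 121] mean [0.4992 0.2579] rect [499.8 258.1] [37.1 37. ] long axis 21.9
mauve [397 141] mean [0.5141 0.3604] rect [516.2 369.6] [42.4 12.3] long axis 85.9
mauve [202 156] mean [0.5262 0.1331] rect [526.6 132.1] [14.3 33.6] long axis -1.5
mauve [619 235] mean [0.6563 0.6436] rect [656.9 643.7] [21.8 19.9] long axis 67.9
(array([0.54753986, 0.25518572, 0.20090962]), array([3.50957865e-02, 9.99379875e-01, 9.37550461e-04, 2.69659621e-03]))
```

View pics/fin.png

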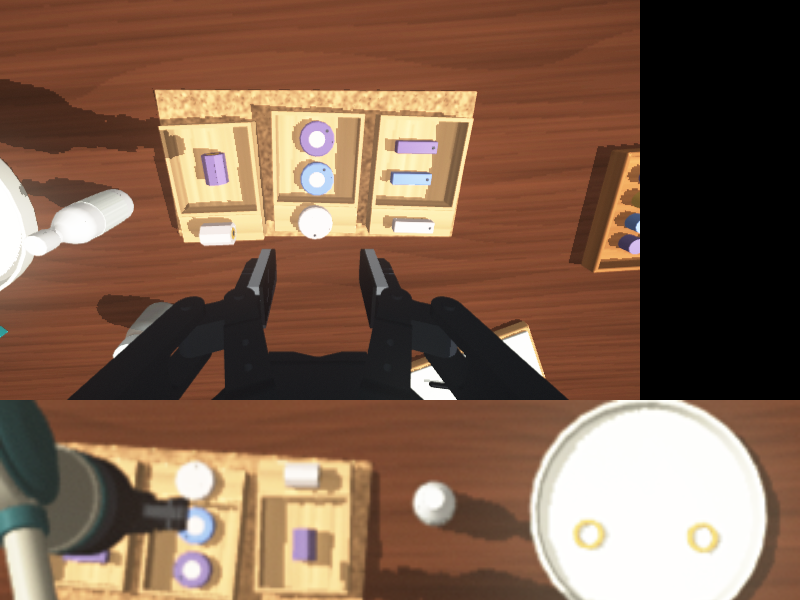

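The final picture shows the barrel at (215,168) in the barrel bin, the coins at (317,138) and (317,179) in the coin bin, and the bars at (416,147) and (411,179) in the bar bin. Both rings are still in the dish and the glue bottle is still standing.

```bash
python3 -c "
from bench import manip
print(manip.sign_off())"
```

```text
the job is handed in; nothing more can be done
None
```

The job is handed in: all five glazed pieces were set down in their matching bins, both rings are still in the dish, and the glue bottle and jar were left alone.

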